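Load a board carrier into the bench oven

TASK

Pull the bench oven's drop-down door open until it lies flat, put the circuit-board carrier through the doorway onto the chamber floor, upright and completely inside, and then push the door back up until it is fully shut. Keep the carrier about level all the time, work the door gently without slamming it, and leave the other things on the bench where they are.

Things in the scene. Friction and masses are not known exactly. Their poses are not given: they have to be found in the camera images.
- oven: Bench-top oven, white sides, grey plinth, glass roof window, fixed to the bench; 225 deep, 290 wide, 200 high. Origin on the bench under the middle of the door's hinge line; its x axis points into the oven (away from the robot at yaw 0), z up. The doorway is at x = 0 to 8 mm; its lintel is 190 mm above the bench.
- door (a joint): Door angle: 0 shut (upright), 1.571 rad fully open, lying level towards the robot, against a firm stop. May start slightly ajar. A stiff hinge: the door stays at any angle where it is left; moving it takes about 1 to 5 N at the bar.
- hinge_line (a point): Middle of the door's hinge axis, along the oven's y, 60 mm above the bench, at the oven's x = 0. The door is a steel panel 270 wide, 15 thick, reaching 141 mm from the hinge, centred on the hinge plane. Open, its inner face is up and level, 67.5 mm above the bench, 1 mm higher than the chamber floor, so that the carrier can be set down on it and slid in.
- chamber (a point): Middle of the oven's chamber, on its floor, 105 mm behind the hinge line. The floor is plain and flat, 66.5 mm above the bench, 205 deep (oven x 8 to 213 mm, to the upright back wall) and 254 wide; the doorway is 124 mm high.
- door_bar (a point): Middle of the door's black grab bar: round, 12 thick, 130 long along the oven's y, slim brackets at its ends. Door shut: 185 mm above the hinge line (44 mm clear of the door's upper edge) and 15 mm in front of it (-x). It turns with the door: open, it lies 185 mm in front of the hinge line and 15 mm below it. Can be hooked or pinched from above at any door angle.
- carrier_mid (a point): Loose board carrier, 0.3 kg: aluminium tray 120 long (x), 110 wide (y), green circuit board on it, a 30 mm high flange across each x end; alike front and back. Point: its centre, 31 mm above its underside, z up. Along x over its middle runs a grip bar on two posts: 80 long, 14 wide, 12 high, its centre 25 mm above this point. It starts on the bench left or right of the door.
- parts_tray: Grey open parts tray with four compartments, no handle, 120 x 110 x 35; origin at its underside. Bystander.
- flux_bottle: Clear bottle, 48 in diameter, 120 high; origin at its underside. Bystander.
- spool: Metal spool, 68 in diameter, 54 high; origin at its underside. Bystander.
- multimeter: Yellow hand meter lying flat, 160 x 80 x 36; origin at its underside. Bystander.
- cutters: Side cutters with red handles lying flat, about 150 long, 14 high; origin near their joint. Bystander.
- screwdriver: Screwdriver with a red handle lying flat, about 200 long; origin at its underside. Bystander.
There are look-alikes about, which are no part of the job. Leave any pink look-alike of the part that bears carrier_mid alone.

How it is judged:
By the outcome, as a careful person would: the job done as asked, in the order asked, and still so for the second after the job is handed in, with the robot touching nothing.
It also fails if it takes over 72 s, if anything falls off the work surface, if the arm or the gripper's body presses on something with over 40 N, if the wrist force passes 120 N, or if a joint passes its speed limit or range.

ROBOT

A 6-joint arm with a two-finger parallel gripper is mounted at the origin on the work surface. World frame = base frame: x ahead of the robot, y to its left, z up, the work surface at z = 0. Lengths are in m, angles in rad, forces in N, time in s.
With the tool pointing down it reaches from about 0.35 to 0.975 m from the base axis. Payload 4.9 kg.
Tool frame: the origin (TCP) lies at the very end of the fingers, on their centre line; the grasp point (between the pads) lies 19 mm behind it; z points along the fingers, y is the line along which they close (so a half turn about z gives the same grasp; the last joint's range is limited). The gripper opens to 85 mm and grips with 20 to 120 N. Pads are 22 mm wide; open, the fingers measure 114 mm over their backs; the gripper's body (76 mm by 85 mm) begins 54 mm behind the grasp point. The pads swing forward as they close: fully open they stand 13 mm farther back than shut.
Start: joints at [1.013, 0.053, 1.613, -0, 1.476, -0.119], TCP at [0.266, 0.566, 0.231] pointing down, gripper open.
Joint ranges: [-3.01, 3.01], [-1.01, 2.22], [0.06, 2.58], [-1.02, 4.17], [0.09, 2.62], [-3.14, 3.14]. Speed limits (rad/s): [2.57, 2.57, 3.14, 3.14, 3.14, 3.14].

INTERFACE

Orientations are given as a rotation vector (axis times angle).
In Python, from station import ctrl, imaging gives the robot as it stands.
- The arm moves only by the tool play_rows, never from a script. Its argument "series" is a list of rows, each a list of 3 entries, a list of its own where there are three numbers: the opening, from 0 (shut) to 1 (fully open), then the shift along the tool's x, y, z each as a share of 0.05 m, from -1 to 1, then the turn, a rotation vector about the tool's x, y, z each as a share of 8 degrees, from -1 to 1. In form: [[grip, [dx, dy, dz], [ax, ay, az]], ...]. A call has 1 to 8 rows; each row shifts and turns the commanded pose from where the row before left it, along the tool's axes as they then stand; what a row does not reach is not made up. A row lasts 1/8 s, in which the tool goes at most 62.5 mm and 10.7 degrees, less where a joint would pass 70% of its speed; a pose out of reach is approached as far as the arm can. A call with a number of a shift or a turn outside -1 to 1 is refused whole. A call with a gripper value outside its range is refused whole. The fingers move at their own pace and stop on an object; "force" is the grip in N (left out, the last holds). Time passes only in rows, so rows that do not move let the fingers close. It gives the time, the measured TCP pose, the force, the opening and the grip force at its end, in the units of the state.
- ctrl.get_obs(): the state, without advancing time (a new reading comes with each control period).
- imaging.get_image(name): name is "scene" or "top" or "wrist"; returns a dict with "color" (400x640x3 uint8, blue, green, red), "fx", "fy", "cx", "cy" (pixels), "extrinsics" (4x4, takes a point from world to camera coordinates); the wrist camera has in their place "hand_eye" (4x4, takes a point from camera to tool coordinates, whose origin is the TCP and whose axes are the flange's). Camera axes: x right, y down, z forward; pixel columns grow to the right and rows downward; lengths in m; the calibration is good to about 2 mm. A picture is of the moment at which its call begins: read the wrist's pose just before it. There is no depth.
- ctrl.finish_job(): hands the job in; it is judged then, once.
The state is a dict: "t": time; "q": joint angles; "dq": joint speeds; "effort": joint torques, N m; "tool_pos": TCP position; "tool_rot": TCP orientation; "contact_force": force on the tool from outside, world axes, zero at the start; "wrist_torque": the same for the moment, N m; "opening": finger opening in m; "grip_force": force on a finger pad.
Only numpy, scipy, OpenCV 4.12 (cv2) and the standard library are available. Lean on these libraries where they do the work, as an engineer would, in place of code of your own. Each camera call takes 0.05 s, during which the arm holds its last target. There are 200 camera calls.

## Working session

There is one attempt and no reset: what is moved stays moved. The work goes in short steps, Python scripts to look and compute and a tool call to move; the robot and the scene stay as the last step left them, time stands still between calls to the robot, and variables do not carry over. Pictures are saved under pics/ and viewed, at most 10 in all, crops included, and the job is handed in when it is done.

Besides the shell and the picture viewer there is one more tool, called after "Call:" by a JSON object that holds its "api" and its "payload". play_rows: Moves the arm, as the interface text tells. Shift numbers are shares of 0.05 m and turn numbers shares of 8 degrees, none past 1 either way. Its arguments: {"type":"object","properties":{"series":{"type":"array"},"force":{"type":"number"}},"required":["series"]}

```bash
mkdir -p pics; ls; python3 - <<'E'
from station import ctrl, imaging
import cv2, numpy as np
print(ctrl.get_obs())
for n in ("scene","top"):
    d=imaging.get_image(n); cv2.imwrite(f"pics/{n}0.png",d["color"])
    print(n,d["fx"],d["fy"],d["cx"],d["cy"]); print(np.round(d["extrinsics"],4).tolist())
    np.savez(f"{n}0.npz",**d)
E
```

```text
pics
{'t': 0.0, 'q': array([ 1.01298753e+00,  5.33722821e-02,  1.61431269e+00,  2.59119831e-06,
        1.47597617e+00, -1.19017351e-01]), 'dq': array([ 0.00103809, -0.00156418,  0.00126081,  0.00067385,  0.00175115,
       -0.00136521]), 'effort': array([ 2.98788163e-04, -3.93684626e+01, -3.70174277e+01, -1.76759359e-04,
        7.21246353e-03,  1.60453261e-06]), 'tool_pos': array([0.26520442, 0.56525336, 0.23004228]), 'tool_rot': array([-6.83585894e-01, -3.06561181e+00,  3.06286727e-03]), 'contact_force': array([-0.44796302,  0.40189439,  0.59100149]), 'wrist_torque': array([0.02123692, 0.01285653, 0.01991104]), 'grip_force': 0.0, 'opening': 0.0853200932613124}
scene 506.6015688458825 506.6015688458825 318.94613625919 201.91116666873435
[[0.0854, 0.9963, -0.008, -0.0391], [0.8849, -0.0795, -0.459, -0.3739], [-0.458, 0.0322, -0.8884, 2.0524], [0.0, 0.0, 0.0, 1.0]]
top 421.56494325640386 421.56494325640386 322.90800669316235 204.97386628063023
[[-0.1539, -0.9881, 0.0002, 0.0581], [-0.9678, 0.1506, -0.2018, 0.5301], [0.1994, -0.0312, -0.9794, 1.1704], [0.0, 0.0, 0.0, 1.0]]
```

View pics/scene0.png

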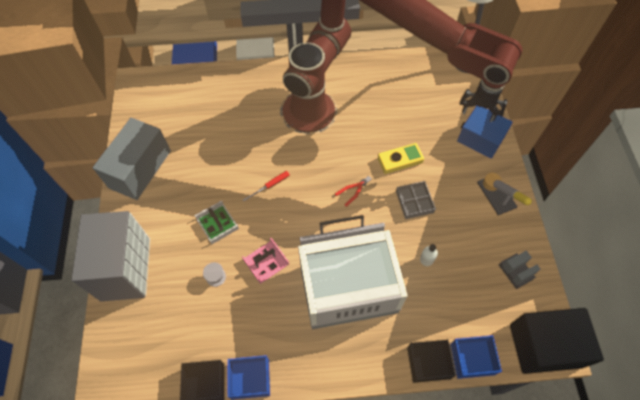

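View pics/top0.png

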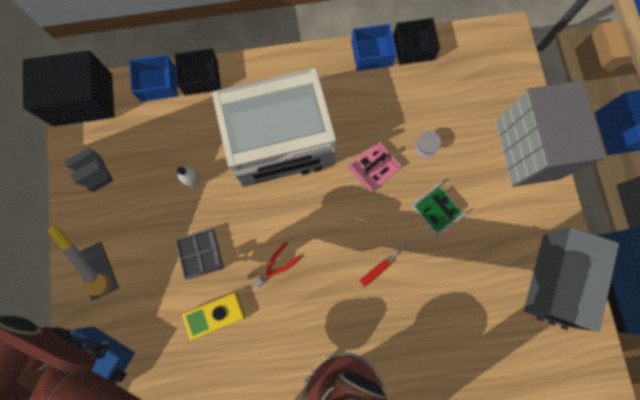

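Candidates for the carrier: the green-board tray (scene 216,222; top 438,208), the pink look-alike (scene 266,260; top 376,166) and the grey parts tray (scene 415,200; top 200,253). I choose the green one. The oven's roof is at top (273,118) and its bar at about top (290,168). A close crop will check this.

```bash
python3 - <<'E'
import cv2, numpy as np
a=np.load("top0.npz")["color"]; b=np.load("scene0.npz")["color"]
r=lambda im,x,y,w,h,s:cv2.resize(im[y:y+h,x:x+w],None,fx=s,fy=s,interpolation=cv2.INTER_CUBIC)
A=r(a,205,60,133,130,3); B=r(a,400,170,80,80,5)[:390]; C=r(b,285,205,133,70,3); D=r(b,190,195,80,42,5)
top=np.hstack([A,B]); bot=np.hstack([C,D])
cv2.imwrite("pics/crop1.png",np.vstack([top,bot])); print(top.shape,bot.shape)
E
```

```text
(390, 799, 3) (210, 799, 3)
```

View pics/crop1.png

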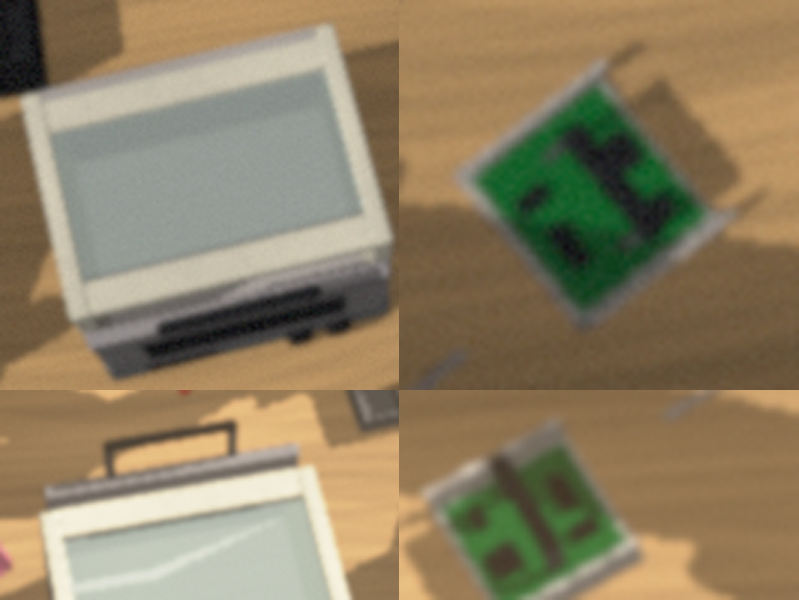

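The crop confirms the green carrier. Its flange corners are at top (413,205), (441,183), (437,234) and (466,213). The oven bar's ends are at scene (320,223) and (364,217), and the door looks slightly ajar.

```bash
cat > h.py <<'E'
import numpy as np, cv2
from scipy.spatial.transform import Rotation as R
from scipy.optimize import least_squares
def cam(n): 
    d=np.load(n+"0.npz"); return d
def ray(d,p):
    E=d["extrinsics"]; v=np.array([(p[0]-d["cx"])/d["fx"],(p[1]-d["cy"])/d["fy"],1.])
    return -E[:3,:3].T@E[:3,3], E[:3,:3].T@v
def atz(d,p,z):
    o,v=ray(d,p); return o+v*(z-o[2])/v[2]
def proj(d,P):
    E=d["extrinsics"]; c=np.asarray(P)@E[:3,:3].T+E[:3,3]
    return np.c_[c[:,0]/c[:,2]*d["fx"]+d["cx"],c[:,1]/c[:,2]*d["fy"]+d["cy"]]
def place(x,y,yaw,P): return np.asarray(P)@R.from_euler('z',yaw).as_matrix().T+[x,y,0]
E
python3 - <<'E'
from h import *
T,S=cam("top"),cam("scene")
A=lambda u,v:(205+u/3,60+v/3); B=lambda u,v:(400+(u-399)/5,170+v/5)
C=lambda u,v:(285+u/3,205+(v-390)/3); D=lambda u,v:(190+(u-399)/5,195+(v-390)/5)
roof=[atz(T,A(*p),.2) for p in [(22,97),(332,25),(393,240),(78,322)]]
print("roof top",np.round(roof,3)); 
print("roof front scene",[np.round(atz(S,C(*p),.2),3) for p in [(42,515),(315,467)]])
print("door edge scene",[np.round(atz(S,C(*p),.2),3) for p in [(45,488),(297,448)]])
print("bar scene z.245",[np.round(atz(S,C(*p),.245),3) for p in [(106,445),(236,425)]])
for h in [[(160,330),(320,290)],[(145,350),(345,305)]]: print("bar top z.245",[np.round(atz(T,A(*p),.245),3) for p in h])
fl=np.array([atz(T,B(*p),.03) for p in [(463,177),(603,67),(585,322),(728,215)]])
print("carrier top",np.round(fl,3),fl.mean(0), np.linalg.norm(fl[0]-fl[1]),np.linalg.norm(fl[0]-fl[2]))
d=fl[2]+fl[3]-fl[0]-fl[1]; print("yaw",np.degrees(np.arctan2(d[1],d[0])))
d=fl[0]-fl[1]; print("flange dir",np.degrees(np.arctan2(d[1],d[0])))
fs=np.array([atz(S,D(*p),.03) for p in [(425,492),(560,425),(640,552)]]); print("carrier scene",np.round(fs,3),(fs[0]+fs[2])/2, "alt")
print("grip bar scene",[np.round(atz(S,D(*p),.062),3) for p in [(500,460),(555,560)]])
print("grip bar top",[np.round(atz(T,B(*p),.062),3) for p in [(575,135),(660,228)]])
E
```

```text
roof top [[ 0.856  0.228  0.2  ]
 [ 0.883 -0.059  0.2  ]
 [ 0.67  -0.08   0.2  ]
 [ 0.638  0.201  0.2  ]]
roof front scene [array([ 0.675, -0.079,  0.2  ]), array([0.647, 0.209, 0.2  ])]
door edge scene [array([ 0.645, -0.074,  0.2  ]), array([0.623, 0.193, 0.2  ])]
bar scene z.245 [array([ 0.623, -0.008,  0.245]), array([0.612, 0.127, 0.245])]
bar top z.245 [array([0.606, 0.127, 0.245]), array([ 0.62 , -0.009,  0.245])]
bar top z.245 [array([0.591, 0.141, 0.245]), array([ 0.604, -0.028,  0.245])]
carrier top [[ 0.495 -0.288  0.03 ]
 [ 0.549 -0.384  0.03 ]
 [ 0.4   -0.341  0.03 ]
 [ 0.449 -0.438  0.03 ]] [ 0.47312211 -0.36267423  0.03      ] 0.10975988305075807 0.10972309318445317
yaw -151.20068904498476
flange dir 118.9362620000257
carrier scene [[ 0.453 -0.442  0.03 ]
 [ 0.407 -0.346  0.03 ]
 [ 0.513 -0.29   0.03 ]] [ 0.48305052 -0.36562316  0.03      ] alt
grip bar scene [array([ 0.449, -0.382,  0.062]), array([ 0.529, -0.343,  0.062])]
grip bar top [array([ 0.504, -0.349,  0.062]), array([ 0.443, -0.386,  0.062])]
```

```bash
cat >> h.py <<'E'
def Rt(phi,tilt=0):  # tool y at yaw phi (deg), tool z down, tilted about tool y
    p=np.radians(phi); y=np.array([np.cos(p),np.sin(p),0]); z=np.array([0,0,-1.])
    return np.c_[np.cross(y,z),y,z]@R.from_euler('y',tilt,degrees=True).as_matrix()
def plan(p,phi,tilt=0,n=8,start=None,grip=1.0,dec=2):
    """print n rows from the present (or start) pose to the target"""
    if start is None:
        from station import ctrl
        o=ctrl.get_obs(); start=(o["tool_pos"],R.from_rotvec(o["tool_rot"]).as_matrix())
    P,M=np.array(start[0]),start[1]; G=Rt(phi,tilt); P0=P.copy(); M0=M.copy()
    w=R.from_matrix(M0.T@G).as_rotvec(); rows=[]
    for i in range(1,n+1):
        Pi=P0+(np.array(p)-P0)*i/n; Mi=M0@R.from_rotvec(w*i/n).as_matrix()
        d=np.round(M.T@(Pi-P)/.05,dec); a=np.round(np.degrees(R.from_matrix(M.T@Mi).as_rotvec())/8,dec)
        rows.append([grip,(d+0.).tolist(),(a+0.).tolist()])
        P=P+M@d*.05; M=M@R.from_rotvec(np.radians(a*8)).as_matrix()
    for i in range(0,n,8): print(str(rows[i:i+8]).replace(" ",""))
    print("end",np.round(P,4)); return P,M
def tilts(o):
    M=R.from_rotvec(o["tool_rot"]).as_matrix()
    return dict(t=round(o["t"],2),pos=np.round(o["tool_pos"],4).tolist(),phi=round(np.degrees(np.arctan2(M[1,1],M[0,1])),2),z=np.round(M[:,2],3).tolist(),F=np.round(o["contact_force"],1).tolist(),op=round(o["opening"],4))
E
python3 -c "
from h import *
plan([.60,.06,.34],5.7,0,16)"
```

```text
[[1.0,[-0.65,-0.39,-0.14],[0.0,0.0,0.46]],[1.0,[-0.67,-0.36,-0.13],[0.0,0.0,0.46]],[1.0,[-0.69,-0.3,-0.14],[0.0,0.0,0.47]],[1.0,[-0.71,-0.27,-0.14],[0.0,0.0,0.46]],[1.0,[-0.73,-0.21,-0.13],[0.0,0.0,0.46]],[1.0,[-0.74,-0.17,-0.14],[0.0,0.0,0.46]],[1.0,[-0.75,-0.12,-0.14],[-0.01,0.0,0.47]],[1.0,[-0.75,-0.07,-0.13],[0.0,0.0,0.46]]]
[[1.0,[-0.76,-0.03,-0.14],[0.0,0.0,0.46]],[1.0,[-0.75,0.03,-0.14],[0.0,0.0,0.46]],[1.0,[-0.76,0.07,-0.13],[0.0,0.0,0.46]],[1.0,[-0.75,0.13,-0.14],[0.0,0.0,0.47]],[1.0,[-0.73,0.17,-0.14],[0.0,0.0,0.46]],[1.0,[-0.73,0.21,-0.13],[0.0,0.0,0.46]],[1.0,[-0.71,0.27,-0.14],[0.0,0.0,0.46]],[1.0,[-0.69,0.31,-0.14],[0.0,0.01,0.46]]]
end [0.6    0.0601 0.3401]
```

Call:
{"api": "play_rows", "payload": {"series": [[1,[-0.65,-0.39,-0.14],[0,0,0.46]],[1,[-0.67,-0.36,-0.13],[0,0,0.46]],[1,[-0.69,-0.3,-0.14],[0,0,0.47]],[1,[-0.71,-0.27,-0.14],[0,0,0.46]],[1,[-0.73,-0.21,-0.13],[0,0,0.46]],[1,[-0.74,-0.17,-0.14],[0,0,0.46]],[1,[-0.75,-0.12,-0.14],[0,0,0.47]],[1,[-0.75,-0.07,-0.13],[0,0,0.46]]], "force": 30}}

```text
t: 1.1
tool_pos: [0.4334, 0.3119, 0.2855]
tool_rot: [-1.447, -2.788, 0.001]
contact_force: [0.8, -0.4, -1.0]
opening: 0.0854
grip_force: 0.0
```

Call:
{"api": "play_rows", "payload": {"series": [[1,[-0.76,-0.03,-0.14],[0,0,0.46]],[1,[-0.75,0.03,-0.14],[0,0,0.46]],[1,[-0.76,0.07,-0.13],[0,0,0.46]],[1,[-0.75,0.13,-0.14],[0,0,0.47]],[1,[-0.73,0.17,-0.14],[0,0,0.46]],[1,[-0.73,0.21,-0.13],[0,0,0.46]],[1,[-0.71,0.27,-0.14],[0,0,0.46]],[1,[-0.69,0.31,-0.14],[0,0,0.46]]]}}

```text
t: 2.1
tool_pos: [0.6006, 0.0594, 0.3403]
tool_rot: [-2.109, -2.327, 0.001]
contact_force: [0.4, 0.0, 0.0]
opening: 0.0856
grip_force: 0.0
```

```bash
cat >> h.py <<'E'
def wrist(name,scale=1.25):
    from station import ctrl, imaging
    o=ctrl.get_obs(); d=dict(imaging.get_image("wrist"))
    W=np.eye(4); W[:3,:3]=R.from_rotvec(o["tool_rot"]).as_matrix(); W[:3,3]=o["tool_pos"]
    d["extrinsics"]=np.linalg.inv(W@d["hand_eye"]); np.savez(name+"0.npz",**d)
    cv2.imwrite(f"pics/{name}.png",cv2.resize(d["color"],None,fx=scale,fy=scale)); print(tilts(o)); return d
E
python3 -c "
from h import *
wrist('w1')"
```

```text
{'t': 2.1, 'pos': [0.6006, 0.0594, 0.3403], 'phi': np.float64(5.61), 'z': [-0.001, 0.0, -1.0], 'F': [0.4, 0.0, 0.0], 'op': 0.0856}
```

View pics/w1.png

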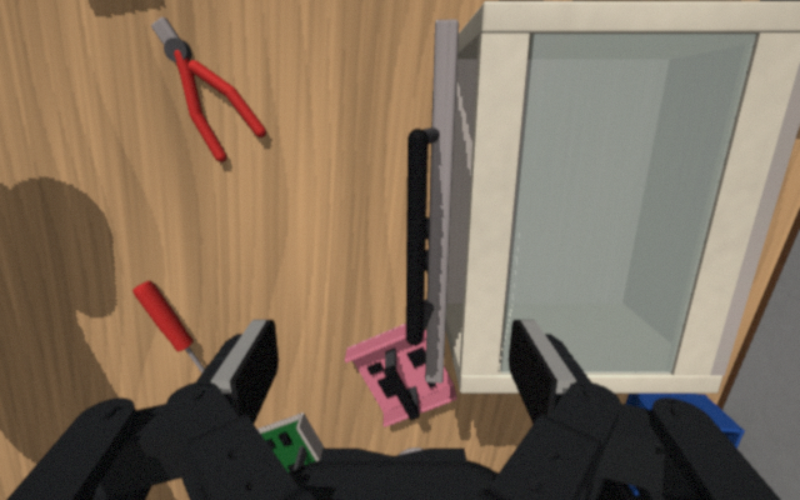

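The wrist view shows the black bar from (418,132) to (415,338). The door's top edge runs from (447,20) to (434,380), and the oven roof's front edge from (484,3) to (461,390). The door is ajar by a few degrees.

```bash
python3 - <<'E'
from h import *
d=cam("w1"); f=lambda u,v,z: atz(d,(u/1.25,v/1.25),z).round(4)
b=[f(418,132,.244),f(415,338,.244)]; e=[f(447,20,.2),f(434,380,.2)]; r=[f(484,3,.2),f(461,390,.2)]
for n,q in zip(("bar","edge","roof"),(b,e,r)):
    v=q[0]-q[1]; print(n,q,"mid",(q[0]+q[1])/2,"len",np.linalg.norm(v).round(4),"yaw",np.degrees(np.arctan2(-v[0],v[1])).round(2))
E
```

```text
bar [array([0.6088, 0.13  , 0.244 ]), array([ 0.6226, -0.0043,  0.244 ])] mid [0.6157  0.06285 0.244  ] len 0.135 yaw 5.87
edge [array([0.6217, 0.1973, 0.2   ]), array([ 0.6484, -0.0688,  0.2   ])] mid [0.63505 0.06425 0.2    ] len 0.2674 yaw 5.73
roof [array([0.6432, 0.2089, 0.2   ]), array([ 0.6723, -0.0764,  0.2   ])] mid [0.65775 0.06625 0.2    ] len 0.2868 yaw 5.82
```

```bash
python3 -c "
from h import *
plan([.6155,.063,.224],5.8,0,5,grip=.5)"
```

```text
[[0.5,[0.03,0.05,0.47],[0.0,0.0,-0.01]],[0.5,[0.02,0.06,0.47],[0.0,0.01,-0.01]],[0.5,[0.03,0.05,0.46],[0.0,0.0,-0.02]],[0.5,[0.02,0.05,0.47],[0.01,0.01,-0.01]],[0.5,[0.03,0.06,0.47],[0.0,0.0,-0.01]]]
end [0.6157 0.0632 0.224 ]
```

Call:
{"api": "play_rows", "payload": {"series": [[0.5,[0.03,0.05,0.3],[0,0,0]],[0.5,[0.03,0.06,0.5],[0,0,-0.02]],[0.5,[0.03,0.05,0.5],[0,0,-0.02]],[0.5,[0.02,0.05,0.5],[0,0,0]],[0.5,[0.02,0.05,0.5],[0,0,0]],[0.5,[0,0,0],[0,0,0]],[0,[0,0,0],[0,0,0]],[0,[0,0,0],[0,0,0]]], "force": 25}}

```text
t: 3.15
tool_pos: [0.6131, 0.0686, 0.2274]
tool_rot: [2.1, 2.335, 0.003]
contact_force: [0.5, 1.0, -0.7]
opening: 0.0112
grip_force: 24.3
```

Call:
{"api": "play_rows", "payload": {"series": [[0,[0,0,0],[0,0,0]],[0,[0,0,0],[0,0,0]],[0,[0,0,0],[0,0,0]]]}}

```text
t: 3.52
tool_pos: [0.6131, 0.0686, 0.2273]
tool_rot: [2.1, 2.335, 0.003]
contact_force: [-0.6, 1.8, 5.3]
opening: 0.011
grip_force: 24.9
```

```bash
cat >> h.py <<'E'
BETA=np.arctan2(15,185); RB=.1856
def door(H,th0,th1,n,start,phi=5.8,grip=0,zoff=-.019,dec=2):
    """rows (tool down) along the bar's arc about hinge H from start pose"""
    P=np.array(start); M=Rt(phi); yaw=np.radians(5.8); f=np.array([np.cos(yaw),np.sin(yaw),0]); rows=[]
    for th in np.linspace(th0,th1,n+1)[1:]:
        T=np.array([H[0],H[1],.06+zoff])-f*RB*np.sin(th+BETA)+[0,0,RB*np.cos(th+BETA)]
        d=np.round(M.T@(T-P)/.05,dec)+0.; rows.append([grip,d.tolist(),[0,0,0]]); P=P+M@d*.05
    for i in range(0,n,8): print(str(rows[i:i+8]).replace(" ",""))
    print("end",P.round(4))
E
python3 - <<'E'
from h import *
from station import ctrl
o=ctrl.get_obs(); print(tilts(o),o["grip_force"])
H=(.6495,.0663); th=np.arcsin((H[0]-o["tool_pos"][0])/.995/RB)-BETA; print("theta",th)
door(H,th,1.0,24,[o["tool_pos"][0],o["tool_pos"][1],.06-.019+RB*np.cos(th+BETA)])
E
```

```text
{'t': 3.52, 'pos': [0.6131, 0.0686, 0.2273], 'phi': np.float64(6.06), 'z': [0.002, 0.001, -1.0], 'F': [-0.6, 1.8, 5.3], 'op': 0.011} 24.8559433221817
theta 0.11754641727748678
[[0,[-0.12,-0.15,0.03],[0,0,0]],[0,[0.0,-0.13,0.03],[0,0,0]],[0,[0.0,-0.13,0.04],[0,0,0]],[0,[0.0,-0.13,0.05],[0,0,0]],[0,[0.0,-0.12,0.05],[0,0,0]],[0,[0.0,-0.13,0.05],[0,0,0]],[0,[0.0,-0.12,0.06],[0,0,0]],[0,[0.0,-0.13,0.06],[0,0,0]]]
[[0,[0.0,-0.11,0.07],[0,0,0]],[0,[0.0,-0.12,0.07],[0,0,0]],[0,[0.0,-0.12,0.07],[0,0,0]],[0,[0.0,-0.11,0.08],[0,0,0]],[0,[0.0,-0.1,0.08],[0,0,0]],[0,[0.0,-0.11,0.09],[0,0,0]],[0,[0.0,-0.1,0.09],[0,0,0]],[0,[0.0,-0.1,0.1],[0,0,0]]]
[[0,[0.0,-0.09,0.1],[0,0,0]],[0,[0.0,-0.09,0.1],[0,0,0]],[0,[0.0,-0.09,0.1],[0,0,0]],[0,[0.0,-0.08,0.11],[0,0,0]],[0,[0.0,-0.08,0.11],[0,0,0]],[0,[0.0,-0.08,0.12],[0,0,0]],[0,[0.0,-0.07,0.11],[0,0,0]],[0,[0.0,-0.07,0.12],[0,0,0]]]
end [0.4864 0.0497 0.1285]
```

Call:
{"api": "play_rows", "payload": {"series": [[0,[0,-0.1,0.02],[0,0,0]],[0,[0,-0.13,0.03],[0,0,0]],[0,[0,-0.13,0.04],[0,0,0]],[0,[0,-0.13,0.05],[0,0,0]],[0,[0,-0.12,0.05],[0,0,0]],[0,[0,-0.13,0.05],[0,0,0]],[0,[0,-0.12,0.06],[0,0,0]],[0,[0,-0.13,0.06],[0,0,0]]]}}

```text
t: 4.53
tool_pos: [0.5635, 0.0637, 0.2089]
tool_rot: [2.101, 2.336, 0.004]
contact_force: [-0.6, 4.2, 5.7]
opening: 0.011
grip_force: 25.9
```

Call:
{"api": "play_rows", "payload": {"series": [[0,[0,-0.11,0.07],[0,0,0]],[0,[0,-0.12,0.07],[0,0,0]],[0,[0,-0.12,0.07],[0,0,0]],[0,[0,-0.11,0.08],[0,0,0]],[0,[0,-0.1,0.08],[0,0,0]],[0,[0,-0.11,0.09],[0,0,0]],[0,[0,-0.1,0.09],[0,0,0]],[0,[0,-0.1,0.1],[0,0,0]]]}}

```text
t: 5.52
tool_pos: [0.519, 0.0593, 0.1753]
tool_rot: [-2.099, -2.334, -0.0]
contact_force: [-3.8, 4.8, 6.9]
opening: 0.0109
grip_force: 26.9
```

Call:
{"api": "play_rows", "payload": {"series": [[0,[0,-0.09,0.1],[0,0,0]],[0,[0,-0.09,0.1],[0,0,0]],[0,[0,-0.09,0.1],[0,0,0]],[0,[0,-0.08,0.11],[0,0,0]],[0,[0,-0.08,0.11],[0,0,0]],[0,[0,-0.08,0.12],[0,0,0]],[0,[0,-0.07,0.11],[0,0,0]],[0,[0,-0.07,0.12],[0,0,0]]]}}

```text
t: 6.52
tool_pos: [0.486, 0.056, 0.1307]
tool_rot: [-2.098, -2.333, 0.001]
contact_force: [-3.1, 5.9, 4.7]
opening: 0.0111
grip_force: 27.6
```

```bash
python3 - <<'E'
from h import *
from station import ctrl
o=ctrl.get_obs(); print(tilts(o),o["grip_force"])
H=(.6495,.0663); p=o["tool_pos"]; th=np.arcsin((H[0]-p[0])/.995/RB)-BETA; print("theta",th, "z exp",.041+RB*np.cos(th+BETA))
door(H,th,1.60,20,[p[0],p[1],.06-.019+RB*np.cos(th+BETA)])
E
```

```text
{'t': 6.53, 'pos': [0.486, 0.056, 0.1307], 'phi': np.float64(6.06), 'z': [-0.004, 0.002, -1.0], 'F': [-3.1, 5.9, 4.7], 'op': 0.0111} 27.57236748933792
theta 1.0061206844642023 z exp 0.1273264989821886
[[0,[-0.12,-0.06,0.1],[0,0,0]],[0,[0.0,-0.05,0.1],[0,0,0]],[0,[0.0,-0.04,0.1],[0,0,0]],[0,[0.0,-0.04,0.1],[0,0,0]],[0,[0.0,-0.04,0.11],[0,0,0]],[0,[0.0,-0.04,0.1],[0,0,0]],[0,[0.0,-0.03,0.11],[0,0,0]],[0,[0.0,-0.03,0.1],[0,0,0]]]
[[0,[0.0,-0.02,0.11],[0,0,0]],[0,[0.0,-0.02,0.11],[0,0,0]],[0,[0.0,-0.02,0.11],[0,0,0]],[0,[0.0,-0.02,0.1],[0,0,0]],[0,[0.0,-0.01,0.11],[0,0,0]],[0,[0.0,-0.01,0.11],[0,0,0]],[0,[0.0,-0.01,0.11],[0,0,0]],[0,[0.0,0.0,0.11],[0,0,0]]]
[[0,[0.0,0.0,0.11],[0,0,0]],[0,[0.0,0.01,0.11],[0,0,0]],[0,[0.0,0.0,0.11],[0,0,0]],[0,[0.0,0.01,0.11],[0,0,0]]]
end [0.4657 0.0479 0.0208]
```

Call:
{"api": "play_rows", "payload": {"series": [[0,[0,-0.06,0.1],[0,0,0]],[0,[0,-0.05,0.1],[0,0,0]],[0,[0,-0.04,0.1],[0,0,0]],[0,[0,-0.04,0.1],[0,0,0]],[0,[0,-0.04,0.11],[0,0,0]],[0,[0,-0.04,0.1],[0,0,0]],[0,[0,-0.03,0.11],[0,0,0]],[0,[0,-0.03,0.1],[0,0,0]]]}}

```text
t: 7.52
tool_pos: [0.4694, 0.0543, 0.0893]
tool_rot: [-2.098, -2.332, 0.001]
contact_force: [-2.7, 6.6, 2.2]
opening: 0.0105
grip_force: 28.2
```

Call:
{"api": "play_rows", "payload": {"series": [[0,[0,-0.02,0.11],[0,0,0]],[0,[0,-0.02,0.11],[0,0,0]],[0,[0,-0.02,0.11],[0,0,0]],[0,[0,-0.02,0.1],[0,0,0]],[0,[0,-0.01,0.11],[0,0,0]],[0,[0,-0.01,0.11],[0,0,0]],[0,[0,-0.01,0.1],[0,0,0]],[0,[0,0,0.08],[0,0,0]]]}}

```text
t: 8.52
tool_pos: [0.4626, 0.0536, 0.0471]
tool_rot: [-2.097, -2.33, 0.005]
contact_force: [-5.4, 5.1, 1.7]
opening: 0.0108
grip_force: 28.9
```

Call:
{"api": "play_rows", "payload": {"series": [[0,[0,0,0.06],[0,0,0]],[0,[0,0,0.06],[0,0,0]],[0,[0,0,0.05],[0,0,0]]]}}

```text
t: 8.9
tool_pos: [0.4624, 0.0536, 0.0385]
tool_rot: [-2.097, -2.33, 0.006]
contact_force: [-4.7, 6.3, 1.0]
opening: 0.0109
grip_force: 29.0
```

Call:
{"api": "play_rows", "payload": {"series": [[0,[0,0.01,0.05],[0,0,0]],[0,[0,0.01,0.05],[0,0,0]],[0,[0,0.01,0.05],[0,0,0]],[0,[0,0,0.04],[0,0,0]]]}}

```text
t: 9.4
tool_pos: [0.4625, 0.0536, 0.0282]
tool_rot: [-2.095, -2.329, 0.009]
contact_force: [-7.2, 5.7, 1.7]
opening: 0.0108
grip_force: 29.2
```

Call:
{"api": "play_rows", "payload": {"series": [[0,[0,0,0.03],[0,0,0]],[0,[0,0,0.03],[0,0,0]],[0,[0,0,0],[0,0,0]]]}}

```text
t: 9.78
tool_pos: [0.4626, 0.0537, 0.0252]
tool_rot: [-2.095, -2.329, 0.009]
contact_force: [-6.5, 5.3, -0.5]
opening: 0.011
grip_force: 29.1
```

Call:
{"api": "play_rows", "payload": {"series": [[0,[0,0,0.04],[0,0,0]],[0,[0,0,0.04],[0,0,0]],[0,[0,0,0.04],[0,0,0]],[0,[0,0,0],[0,0,0]]]}}

```text
t: 10.28
tool_pos: [0.4629, 0.0537, 0.0212]
tool_rot: [-2.094, -2.328, 0.01]
contact_force: [-13.3, 5.9, 14.5]
opening: 0.0112
grip_force: 30.5
```

```bash
python3 - <<'E'
from h import *
from station import imaging
a=imaging.get_image("top"); b=imaging.get_image("scene")
np.savez("top20.npz",**a)
r=lambda im,x,y,w,h,s:cv2.resize(im[y:y+h,x:x+w],None,fx=s,fy=s,interpolation=cv2.INTER_CUBIC)
cv2.imwrite("pics/c2.png",np.hstack([r(a["color"],200,60,160,240,2.5),r(b["color"],270,140,160,240,2.5)]))
E
```

```text
(no output)
```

View pics/c2.png

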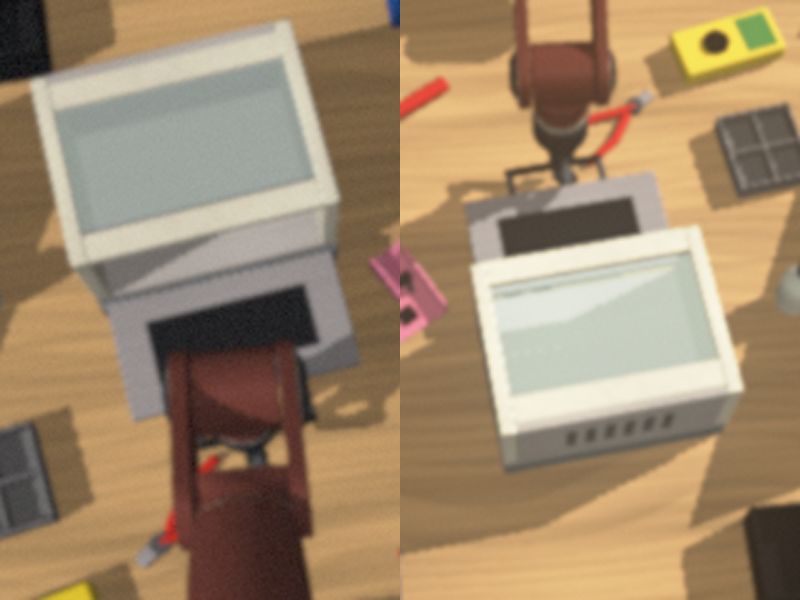

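The door now lies flat against its stop (14 N up), and the panel is level in front of the doorway. The cutters lie just beside the bar, so I open only a little and lift straight up.

Call:
{"api": "play_rows", "payload": {"series": [[0.3,[0,0,0],[0,0,0]],[0.3,[0,0,0],[0,0,0]],[0.3,[0,0,-0.2],[0,0,0]],[0.3,[0,0,-0.5],[0,0,0]],[0.3,[0,0,-0.8],[0,0,0]],[0.3,[0,0,-1],[0,0,0]],[0.3,[0,0,-0.6],[0,0,0]]]}}

```text
t: 11.25
tool_pos: [0.4684, 0.0522, 0.1804]
tool_rot: [2.099, 2.332, 0.003]
contact_force: [0.1, -0.9, -0.0]
opening: 0.0258
grip_force: 0.0
```

```bash
python3 -c "
from h import *
from station import ctrl
print(tilts(ctrl.get_obs()))
plan([.46,-.37,.25],-61,0,16)"
```

```text
{'t': 11.25, 'pos': [0.4684, 0.0522, 0.1804], 'phi': np.float64(6.04), 'z': [0.004, -0.001, -1.0], 'F': [0.1, -0.9, -0.0], 'op': 0.0258}
[[1.0,[-0.52,-0.07,-0.09],[0.0,0.0,0.52]],[1.0,[-0.53,-0.02,-0.08],[0.0,0.0,0.53]],[1.0,[-0.53,0.01,-0.09],[0.01,0.0,0.52]],[1.0,[-0.52,0.05,-0.09],[0.0,0.0,0.53]],[1.0,[-0.53,0.09,-0.08],[0.0,0.0,0.52]],[1.0,[-0.51,0.12,-0.09],[0.0,0.0,0.52]],[1.0,[-0.5,0.17,-0.08],[0.0,0.0,0.53]],[1.0,[-0.49,0.2,-0.09],[0.01,0.0,0.52]]]
[[1.0,[-0.47,0.23,-0.09],[0.0,0.0,0.52]],[1.0,[-0.46,0.27,-0.08],[0.0,0.0,0.53]],[1.0,[-0.43,0.3,-0.09],[0.0,0.0,0.52]],[1.0,[-0.41,0.33,-0.09],[0.0,0.0,0.53]],[1.0,[-0.39,0.36,-0.08],[0.0,0.0,0.52]],[1.0,[-0.36,0.39,-0.09],[0.01,-0.01,0.52]],[1.0,[-0.32,0.41,-0.09],[0.0,0.0,0.53]],[1.0,[-0.3,0.44,-0.08],[0.0,0.0,0.52]]]
end [ 0.4601 -0.37    0.2498]
```

Call:
{"api": "play_rows", "payload": {"series": [[1,[-0.52,-0.07,-0.09],[0,0,0.52]],[1,[-0.53,-0.02,-0.08],[0,0,0.53]],[1,[-0.53,0.01,-0.09],[0,0,0.52]],[1,[-0.52,0.05,-0.09],[0,0,0.53]],[1,[-0.53,0.09,-0.08],[0,0,0.52]],[1,[-0.51,0.12,-0.09],[0,0,0.52]],[1,[-0.5,0.17,-0.08],[0,0,0.53]],[1,[-0.49,0.2,-0.09],[0,0,0.52]]]}}

```text
t: 12.25
tool_pos: [0.4632, -0.1598, 0.212]
tool_rot: [2.687, 1.626, -0.001]
contact_force: [0.0, 0.0, -0.4]
opening: 0.0855
grip_force: 0.0
```

Call:
{"api": "play_rows", "payload": {"series": [[1,[-0.47,0.23,-0.09],[0,0,0.52]],[1,[-0.46,0.27,-0.08],[0,0,0.53]],[1,[-0.43,0.3,-0.09],[0,0,0.52]],[1,[-0.41,0.33,-0.09],[0,0,0.53]],[1,[-0.39,0.36,-0.08],[0,0,0.52]],[1,[-0.36,0.39,-0.09],[0,0,0.52]],[1,[-0.32,0.41,-0.09],[0,0,0.53]],[1,[-0.3,0.44,-0.08],[0,0,0.52]]]}}

```text
t: 13.25
tool_pos: [0.4591, -0.371, 0.2466]
tool_rot: [3.042, 0.781, -0.001]
contact_force: [0.2, -0.4, 0.1]
opening: 0.0856
grip_force: 0.0
```

```bash
python3 -c "
from h import *
wrist('w2')"
```

```text
{'t': 13.25, 'pos': [0.4591, -0.371, 0.2466], 'phi': np.float64(-61.19), 'z': [-0.0, -0.001, -1.0], 'F': [0.2, -0.4, 0.1], 'op': 0.0856}
```

View pics/w2.png

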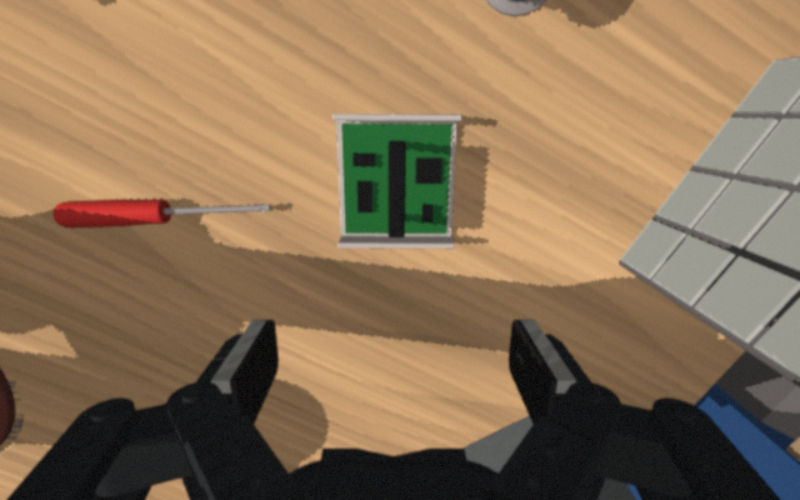

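The carrier lies straight in the view. Its grip bar runs from (398,142) to (397,237), and the flange ends are at about (397,117) and (397,241).

```bash
python3 - <<'E'
from h import *
d=cam("w2"); f=lambda u,v,z: atz(d,(u/1.25,v/1.25),z)
a,b=f(398,142,.062),f(397,237,.062); m=(a+b)/2
fl=np.array([f(*p,.03) for p in [(333,118),(461,118),(453,245),(339,245)]]); print("flange ctr",fl.mean(0).round(4),"len",np.linalg.norm(fl[0]-fl[3]).round(4))
print("bar",a.round(4),b.round(4),m.round(4),np.linalg.norm(a-b).round(4),"yaw",np.degrees(np.arctan2(*(a-b)[1::-1])).round(2))
E
```

```text
flange ctr [ 0.4767 -0.3648  0.03  ] len 0.1141
bar [ 0.5116 -0.3464  0.062 ] [ 0.4424 -0.3839  0.062 ] [ 0.477  -0.3652  0.062 ] 0.0787 yaw 28.46
```

```bash
python3 -c "
from h import *
plan([.477,-.365,.038],-61.5,0,7,grip=.6)"
```

```text
[[0.6,[0.06,0.0,0.6],[0.0,0.0,0.0]],[0.6,[0.06,0.0,0.59],[0.01,0.0,0.0]],[0.6,[0.06,0.0,0.6],[0.0,0.01,0.01]],[0.6,[0.05,0.0,0.6],[0.0,0.0,0.0]],[0.6,[0.06,0.01,0.6],[0.01,0.0,0.0]],[0.6,[0.06,0.0,0.59],[0.0,0.0,0.0]],[0.6,[0.06,0.0,0.6],[0.0,0.0,0.0]]]
end [ 0.4771 -0.365   0.0381]
```

Call:
{"api": "play_rows", "payload": {"series": [[0.6,[0.06,0,0.6],[0,0,0]],[0.6,[0.06,0,0.6],[0,0,0.02]],[0.6,[0.06,0,0.6],[0,0,0.02]],[0.6,[0.06,0,0.6],[0,0,0]],[0.6,[0.06,0.01,0.6],[0,0,0]],[0.6,[0.06,0,0.6],[0,0,0]],[0.6,[0.05,0,0.55],[0,0,0]],[0.6,[0,0,0],[0,0,0]]]}}

```text
t: 14.3
tool_pos: [0.4759, -0.3585, 0.036]
tool_rot: [-3.039, -0.777, 0.005]
contact_force: [-0.9, -0.3, 0.1]
opening: 0.051
grip_force: 0.0
```

Call:
{"api": "play_rows", "payload": {"series": [[0,[0,0,0],[0,0,0]],[0,[0,0,0],[0,0,0]],[0,[0,0,0],[0,0,0]],[0,[0,0,0],[0,0,0]],[0,[0,0,-0.2],[0,0,0]],[0,[0,0,-0.4],[0,0,0]]], "force": 40}}

```text
t: 15.05
tool_pos: [0.476, -0.3584, 0.0673]
tool_rot: [-3.039, -0.777, 0.004]
contact_force: [-0.2, 0.1, -3.6]
opening: 0.013
grip_force: 39.3
```

```bash
python3 - <<'E'
from h import *
from station import ctrl
o=ctrl.get_obs();print(tilts(o))
H=np.array([.6475,.066]); f=np.array([np.cos(np.radians(5.8)),np.sin(np.radians(5.8))])
T=H-f*.066; print(T)
s=plan([*(H-f*.09),.20],-84.2,0,16,grip=0)
plan([*T,.115],-84.2,0,6,start=s,grip=0)
E
```

```text
{'t': 15.05, 'pos': [0.476, -0.3584, 0.0673], 'phi': np.float64(-61.3), 'z': [-0.004, 0.004, -1.0], 'F': [-0.2, 0.1, -3.6], 'op': 0.013}
[0.58183787 0.05933028]
[[0,[0.34,-0.41,-0.16],[0.0,0.0,0.18]],[0,[0.33,-0.41,-0.17],[0.0,0.0,0.18]],[0,[0.32,-0.43,-0.16],[-0.01,0.0,0.18]],[0,[0.3,-0.43,-0.17],[0.0,0.0,0.18]],[0,[0.3,-0.44,-0.16],[0.0,0.01,0.17]],[0,[0.29,-0.44,-0.17],[0.0,0.0,0.18]],[0,[0.27,-0.45,-0.16],[0.0,0.0,0.18]],[0,[0.26,-0.46,-0.17],[-0.01,0.0,0.18]]]
[[0,[0.26,-0.47,-0.16],[0.0,0.0,0.18]],[0,[0.23,-0.47,-0.17],[0.0,0.0,0.18]],[0,[0.23,-0.48,-0.16],[0.0,0.0,0.18]],[0,[0.22,-0.48,-0.17],[-0.01,0.0,0.18]],[0,[0.2,-0.49,-0.16],[0.0,0.0,0.18]],[0,[0.19,-0.49,-0.17],[0.0,0.01,0.17]],[0,[0.18,-0.5,-0.16],[0.0,0.0,0.18]],[0,[0.17,-0.5,-0.17],[0.0,0.0,0.18]]]
end [0.558  0.0567 0.2   ]
[[0,[0.08,0.0,0.28],[0.0,0.0,0.0]],[0,[0.08,0.0,0.29],[0.0,0.0,0.0]],[0,[0.08,0.0,0.28],[0.0,0.0,0.0]],[0,[0.08,0.0,0.28],[0.0,0.0,0.0]],[0,[0.08,0.0,0.29],[0.0,0.0,0.0]],[0,[0.08,0.0,0.28],[0.0,0.0,0.0]]]
end [0.5818 0.0592 0.1151]
```

Call:
{"api": "play_rows", "payload": {"series": [[0,[0.34,-0.41,-0.25],[0,0,0.18]],[0,[0.33,-0.41,-0.25],[0,0,0.18]],[0,[0.32,-0.43,-0.25],[0,0,0.18]],[0,[0.3,-0.43,-0.25],[0,0,0.18]],[0,[0.3,-0.44,-0.25],[0,0,0.17]],[0,[0.29,-0.44,-0.25],[0,0,0.18]],[0,[0.27,-0.45,-0.2],[0,0,0.18]],[0,[0.26,-0.46,-0.2],[0,0,0.18]]]}}

```text
t: 16.05
tool_pos: [0.518, -0.1513, 0.1648]
tool_rot: [-3.106, -0.47, 0.0]
contact_force: [-0.8, -0.2, -3.5]
opening: 0.0132
grip_force: 39.3
```

Call:
{"api": "play_rows", "payload": {"series": [[0,[0.26,-0.47,-0.16],[0,0,0.18]],[0,[0.23,-0.47,-0.14],[0,0,0.18]],[0,[0.23,-0.48,-0.12],[0,0,0.18]],[0,[0.22,-0.48,-0.1],[0,0,0.18]],[0,[0.2,-0.49,-0.1],[0,0,0.18]],[0,[0.19,-0.49,-0.1],[0,0,0.17]],[0,[0.18,-0.5,0],[0,0,0.18]],[0,[0.17,-0.5,0],[0,0,0.18]]]}}

```text
t: 17.05
tool_pos: [0.5589, 0.0563, 0.2004]
tool_rot: [-3.138, -0.158, 0.0]
contact_force: [0.1, -0.2, -4.4]
opening: 0.013
grip_force: 39.3
```

```bash
python3 - <<'E'
from h import *
from station import ctrl
o=ctrl.get_obs();print(tilts(o))
s=plan([.5815,.0593,.112],-84.2,0,8,grip=0)
E
```

```text
{'t': 17.05, 'pos': [0.5589, 0.0563, 0.2004], 'phi': np.float64(-84.22), 'z': [-0.0, 0.0, -1.0], 'F': [0.1, -0.2, -4.4], 'op': 0.013}
[[0,[0.06,0.0,0.22],[0.0,0.0,0.0]],[0,[0.05,0.0,0.22],[0.0,0.0,0.0]],[0,[0.06,-0.01,0.22],[0.0,0.0,0.0]],[0,[0.06,0.0,0.22],[0.0,0.0,0.0]],[0,[0.06,0.0,0.23],[0.0,0.0,0.0]],[0,[0.05,0.0,0.22],[0.0,0.0,0.0]],[0,[0.06,0.0,0.22],[0.0,0.0,0.0]],[0,[0.06,0.0,0.22],[0.0,0.0,0.0]]]
end [0.5817 0.0591 0.1119]
```

Call:
{"api": "play_rows", "payload": {"series": [[0,[0.06,0,0.22],[0,0,0]],[0,[0.06,0,0.22],[0,0,0]],[0,[0.06,0,0.22],[0,0,0]],[0,[0.06,0,0.22],[0,0,0]],[0,[0.06,0,0.22],[0,0,0]],[0,[0.06,0,0.22],[0,0,0]],[0,[0.05,0,0.22],[0,0,0]],[0,[0.05,0,0.22],[0,0,0]]]}}

```text
t: 18.05
tool_pos: [0.5823, 0.0577, 0.1111]
tool_rot: [3.138, 0.16, -0.0]
contact_force: [0.6, -0.1, -4.9]
opening: 0.013
grip_force: 39.4
```

Call:
{"api": "play_rows", "payload": {"series": [[0,[0,0,0.05],[0,0,0]],[0,[0,0,0.04],[0,0,0]],[0,[0,0,0.04],[0,0,0]],[0,[0,0,0.03],[0,0,0]],[0,[0,0,0],[0,0,0]]]}}

```text
t: 18.68
tool_pos: [0.5834, 0.0578, 0.1085]
tool_rot: [3.137, 0.16, 0.004]
contact_force: [-8.8, -0.2, 14.2]
opening: 0.0133
grip_force: 41.8
```

Call:
{"api": "play_rows", "payload": {"series": [[0.3,[0,0,-0.05],[0,0,0]],[0.5,[0,0,0],[0,0,0]],[0.5,[0,0,0],[0,0,0]],[0.5,[0,0,-0.4],[0,0,0]],[0.6,[0,0,-1],[0,0,0]],[0.7,[-0.8,0,-1],[0,0,0]],[0.7,[-1,0,0],[0,0,0]],[0.7,[-1,0,0],[0,0,0]]]}}

```text
t: 19.68
tool_pos: [0.4433, 0.0435, 0.2277]
tool_rot: [3.137, 0.16, 0.006]
contact_force: [-0.2, 0.2, 0.7]
opening: 0.0601
grip_force: 0.0
```

```bash
python3 -c "
from h import *
wrist('w3')"
```

```text
{'t': 19.68, 'pos': [0.4433, 0.0435, 0.2277], 'phi': np.float64(-84.17), 'z': [0.004, -0.0, -1.0], 'F': [-0.2, 0.2, 0.7], 'op': 0.0601}
```

View pics/w3.png

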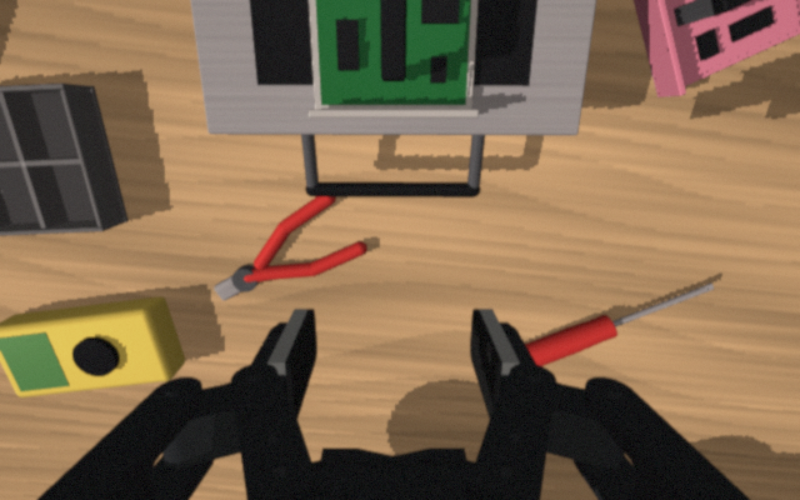

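The carrier sits square on the flat door. Its near flange is at (310–477,113), the door's edge at (208–580,133) and the bar at (313–478,190). Next I work out the tilted push pose.

```bash
python3 - <<'E'
from h import *
from station import ctrl
d=cam("w3"); f=lambda u,v,z: atz(d,(u/1.25,v/1.25),z)
fx=np.array([np.cos(np.radians(5.8)),np.sin(np.radians(5.8)),0])
for z in (.0675,.075,.08): print("door width",z,np.linalg.norm(f(208,134,z)-f(580,134,z)).round(4), (f(208,134,z)+f(580,134,z))/2)
fl=(f(310,116,.0975)+f(477,116,.0975))/2; print("flange",fl.round(4),"bar",((f(313,190,.045)+f(478,190,.045))/2).round(4))
H=np.array([.6475,.066,0])
print("flange oven x",(fl-H)@fx, "y",(fl-H)@[-fx[1],fx[0],0])
n=np.array([-fx[1],fx[0],0]); yo=(fl-H)@n
g=lambda x,z:[*(H+fx*x+n*yo)[:2],z]
s=plan(g(-.20,.16),-84.2,55,8,grip=.35)
s=plan(g(-.16,.079),-84.2,55,4,start=s,grip=.35)
print(s[0])
E
```

```text
door width 0.0675 0.2712 [0.50863429 0.04985617 0.0675    ]
door width 0.075 0.2645 [0.50898016 0.0499228  0.075     ]
door width 0.08 0.26 [0.50921074 0.04996723 0.08      ]
flange [0.5212 0.0517 0.0975] bar [0.4638 0.044  0.045 ]
flange oven x -0.12710752499899003 y -0.0014926792251214425
[[0.35,[0.03,0.0,0.16],[0.0,0.86,0.0]],[0.35,[0.01,0.0,0.17],[0.0,0.86,0.0]],[0.35,[-0.02,0.0,0.16],[0.0,0.87,0.0]],[0.35,[-0.03,0.0,0.17],[0.0,0.86,0.0]],[0.35,[-0.05,0.01,0.15],[0.0,0.86,0.0]],[0.35,[-0.07,0.0,0.15],[0.0,0.86,0.0]],[0.35,[-0.09,0.0,0.15],[0.0,0.86,0.0]],[0.35,[-0.1,0.0,0.13],[0.0,0.86,0.0]]]
end [0.4488 0.0442 0.1598]
[[0.35,[-0.22,0.0,0.4],[0.0,0.0,0.0]],[0.35,[-0.21,0.0,0.39],[0.0,0.0,0.0]],[0.35,[-0.22,0.0,0.4],[0.0,0.0,0.0]],[0.35,[-0.22,0.0,0.39],[0.0,0.0,0.0]]]
end [0.4883 0.0483 0.0789]
[0.48833285 0.04825125 0.07886661]
```

Call:
{"api": "play_rows", "payload": {"series": [[0.35,[0.03,0,0.16],[0,0.86,0]],[0.35,[0.01,0,0.17],[0,0.86,0]],[0.35,[-0.02,0,0.16],[0,0.87,0]],[0.35,[-0.03,0,0.17],[0,0.86,0]],[0.35,[-0.05,0,0.15],[0,0.86,0]],[0.35,[-0.07,0,0.15],[0,0.86,0]],[0.35,[-0.09,0,0.15],[0,0.86,0]],[0.35,[-0.1,0,0.13],[0,0.86,0]]]}}

```text
t: 20.72
tool_pos: [0.4812, 0.047, 0.2014]
tool_rot: [-2.764, -0.14, -1.388]
contact_force: [-0.1, 0.1, -0.8]
opening: 0.0298
grip_force: 0.0
```

```bash
cat > push.py <<'E'
from h import *
from station import ctrl
import sys
o=ctrl.get_obs(); print(tilts(o),o["q"].round(2))
fx=np.array([np.cos(np.radians(5.8)),np.sin(np.radians(5.8)),0]); n=np.array([-fx[1],fx[0],0]); H=np.array([.6485,.0661,0])
print("oven xy",((o["tool_pos"]-H)@fx).round(4),((o["tool_pos"]-H)@n).round(4))
x,z,t,k,g=map(float,sys.argv[1:6]); plan([*(H+fx*x-n*.0015)[:2],z],-84.2,t,int(k),grip=g)
E
python3 push.py -.16 .079 55 4 .35
```

```text
{'t': 20.73, 'pos': [0.4812, 0.047, 0.2014], 'phi': np.float64(-84.19), 'z': [0.798, 0.081, -0.597], 'F': [-0.1, 0.1, -0.8], 'op': 0.0298} [-0.2  -1.01  2.58  0.37  0.7   1.1 ]
oven xy -0.1683 -0.0021
[[0.35,[-0.47,0.0,0.4],[0.0,0.05,0.0]],[0.35,[-0.46,-0.01,0.39],[0.0,0.06,0.0]],[0.35,[-0.48,0.0,0.4],[0.0,0.05,0.0]],[0.35,[-0.47,0.0,0.39],[0.0,0.05,0.0]]]
end [0.4897 0.0484 0.0789]
```

```bash
python3 push.py -.165 .079 20 8 .35
```

```text
{'t': 20.73, 'pos': [0.4812, 0.047, 0.2014], 'phi': np.float64(-84.19), 'z': [0.798, 0.081, -0.597], 'F': [-0.1, 0.1, -0.8], 'op': 0.0298} [-0.2  -1.01  2.58  0.37  0.7   1.1 ]
oven xy -0.1683 -0.0021
[[0.35,[-0.24,0.0,0.19],[0.0,-0.52,0.0]],[0.35,[-0.23,0.0,0.21],[0.0,-0.52,0.0]],[0.35,[-0.21,0.0,0.22],[0.0,-0.52,0.0]],[0.35,[-0.19,-0.01,0.23],[0.0,-0.52,0.0]],[0.35,[-0.18,0.0,0.26],[0.0,-0.52,0.0]],[0.35,[-0.15,0.0,0.26],[0.0,-0.52,0.0]],[0.35,[-0.14,0.0,0.27],[0.0,-0.52,0.0]],[0.35,[-0.12,0.0,0.28],[0.0,-0.52,0.0]]]
end [0.4844 0.0478 0.0792]
```

Call:
{"api": "play_rows", "payload": {"series": [[0.35,[0,0,0],[0,-0.8,0]],[0.35,[0,0,0],[0,-0.8,0]],[0.35,[0,0,0],[0,-0.8,0]],[0.35,[0,0,0],[0,-0.8,0]],[0.35,[0,0,0],[0,-0.8,0]]]}}

```text
t: 21.35
tool_pos: [0.4811, 0.0472, 0.2018]
tool_rot: [-3.067, -0.156, -0.569]
contact_force: [0.5, 0.1, -0.0]
opening: 0.0298
grip_force: 0.0
```

```bash
python3 push.py -.165 .079 20 4 .35
```

```text
{'t': 21.35, 'pos': [0.4811, 0.0472, 0.2018], 'phi': np.float64(-84.17), 'z': [0.357, 0.036, -0.933], 'F': [0.5, 0.1, -0.0], 'op': 0.0298} [-0.1  -0.56  2.2   0.08  1.14  1.35]
oven xy -0.1684 -0.0019
[[0.35,[-0.2,0.0,0.58],[0.0,-0.03,0.0]],[0.35,[-0.21,0.0,0.58],[0.0,-0.03,0.0]],[0.35,[-0.2,-0.01,0.58],[0.0,-0.04,0.0]],[0.35,[-0.19,0.0,0.58],[0.0,-0.03,0.01]]]
end [0.4845 0.048  0.0791]
```

Call:
{"api": "play_rows", "payload": {"series": [[0.35,[-0.2,0,0.58],[0,0,0]],[0.35,[-0.2,0,0.58],[0,0,0]],[0.35,[-0.2,0,0.58],[0,0,0]],[0.35,[-0.2,0,0.58],[0,0,0]],[0.35,[0,0,0],[0,0,0]]]}}

```text
t: 21.98
tool_pos: [0.4834, 0.0478, 0.0753]
tool_rot: [-3.067, -0.156, -0.564]
contact_force: [-0.7, 0.7, 0.1]
opening: 0.0296
grip_force: 0.0
```

```bash
python3 push.py -.05 .079 25 14 .35
```

```text
{'t': 21.98, 'pos': [0.4834, 0.0478, 0.0753], 'phi': np.float64(-84.17), 'z': [0.354, 0.037, -0.935], 'F': [-0.7, 0.7, 0.1], 'op': 0.0296} [-0.1  -0.39  2.31  0.09  0.87  1.33]
oven xy -0.1661 -0.0015
[[0.35,[0.16,0.0,0.05],[0.0,0.04,0.0]],[0.35,[0.15,0.0,0.06],[0.0,0.03,0.0]],[0.35,[0.16,0.0,0.05],[0.0,0.04,0.0]],[0.35,[0.16,0.0,0.06],[0.0,0.04,0.0]],[0.35,[0.15,0.0,0.06],[0.0,0.04,0.0]],[0.35,[0.16,0.0,0.06],[0.0,0.03,0.0]],[0.35,[0.15,0.0,0.06],[0.0,0.04,0.0]],[0.35,[0.16,0.0,0.06],[0.0,0.04,0.0]]]
[[0.35,[0.15,0.0,0.06],[-0.01,0.04,0.0]],[0.35,[0.16,0.0,0.06],[0.0,0.03,0.0]],[0.35,[0.15,0.0,0.06],[0.0,0.04,0.0]],[0.35,[0.15,0.0,0.06],[0.0,0.04,0.0]],[0.35,[0.16,0.0,0.07],[0.0,0.03,0.0]],[0.35,[0.15,0.0,0.06],[0.0,0.04,0.0]]]
end [0.5989 0.0596 0.079 ]
```

Call:
{"api": "play_rows", "payload": {"series": [[0.35,[0.16,0,0.05],[0,0.04,0]],[0.35,[0.16,0,0.05],[0,0.04,0]],[0.35,[0.16,0,0.06],[0,0.04,0]],[0.35,[0.16,0,0.06],[0,0.04,0]],[0.35,[0.15,0,0.06],[0,0.04,0]],[0.35,[0.16,0,0.06],[0,0.04,0]],[0.35,[0.16,0,0.06],[0,0.04,0]],[0.35,[0.16,0,0.06],[0,0.04,0]]]}}

```text
t: 22.98
tool_pos: [0.5523, 0.0546, 0.0794]
tool_rot: [-3.051, -0.155, -0.638]
contact_force: [-1.6, 0.2, -1.0]
opening: 0.03
grip_force: 0.7
```

Call:
{"api": "play_rows", "payload": {"series": [[0.35,[0.15,0,0.06],[0,0.04,0]],[0.35,[0.16,0,0.06],[0,0.03,0]],[0.35,[0.15,0,0.06],[0,0.04,0]],[0.35,[0.15,0,0.06],[0,0.04,0]],[0.35,[0.16,0,0.07],[0,0.03,0]],[0.35,[0.15,0,0.06],[0,0.04,0]]]}}

```text
t: 23.72
tool_pos: [0.6021, 0.0596, 0.0822]
tool_rot: [-3.039, -0.154, -0.686]
contact_force: [-0.8, -0.4, -1.2]
opening: 0.0295
grip_force: 0.7
```

```bash
python3 push.py -.045 .079 55 8 .35; python3 push.py .036 .079 55 14 .35
```

```text
{'t': 23.73, 'pos': [0.6021, 0.0596, 0.0822], 'phi': np.float64(-84.18), 'z': [0.427, 0.044, -0.903], 'F': [-0.8, -0.4, -1.2], 'op': 0.0295} [-0.06 -0.1   2.08  0.1   0.73  1.35]
oven xy -0.0468 -0.0018
[[0.35,[0.0,0.0,0.01],[0.0,0.46,0.0]],[0.35,[0.0,0.0,0.01],[0.0,0.46,0.0]],[0.35,[0.0,0.0,0.01],[0.0,0.47,0.0]],[0.35,[0.0,0.0,0.01],[0.0,0.46,0.0]],[0.35,[0.0,0.0,0.01],[0.0,0.46,0.0]],[0.35,[0.0,0.0,0.0],[0.0,0.46,0.0]],[0.35,[-0.01,-0.01,0.01],[0.0,0.46,0.0]],[0.35,[0.0,0.0,0.01],[0.0,0.46,0.0]]]
end [0.6038 0.0603 0.0791]
{'t': 23.73, 'pos': [0.6021, 0.0596, 0.0822], 'phi': np.float64(-84.18), 'z': [0.427, 0.044, -0.903], 'F': [-0.8, -0.4, -1.2], 'op': 0.0295} [-0.06 -0.1   2.08  0.1   0.73  1.35]
oven xy -0.0468 -0.0018
[[0.35,[0.1,0.0,0.05],[0.0,0.26,0.0]],[0.35,[0.11,0.0,0.06],[0.0,0.27,0.0]],[0.35,[0.1,0.0,0.07],[0.0,0.26,0.0]],[0.35,[0.1,0.0,0.06],[0.0,0.27,0.0]],[0.35,[0.09,0.0,0.07],[0.0,0.26,0.0]],[0.35,[0.09,0.0,0.08],[0.0,0.26,0.0]],[0.35,[0.1,0.0,0.07],[0.0,0.27,0.0]],[0.35,[0.08,0.0,0.08],[0.0,0.26,0.0]]]
[[0.35,[0.09,0.0,0.08],[0.0,0.26,0.0]],[0.35,[0.08,0.0,0.09],[0.0,0.27,0.0]],[0.35,[0.08,0.0,0.09],[0.0,0.26,0.0]],[0.35,[0.07,0.0,0.09],[0.0,0.27,0.0]],[0.35,[0.07,-0.01,0.1],[0.0,0.26,0.0]],[0.35,[0.07,0.0,0.09],[0.0,0.26,0.0]]]
end [0.6843 0.0685 0.0791]
```

Call:
{"api": "play_rows", "payload": {"series": [[0.35,[0,0,0.02],[0,0.46,0]],[0.35,[0,0,0.01],[0,0.46,0]],[0.35,[0,0,0.01],[0,0.47,0]],[0.35,[0,0,0.01],[0,0.46,0]],[0.35,[-0.01,0,0.01],[0,0.46,0]],[0.35,[-0.01,0,0],[0,0.46,0]],[0.35,[-0.01,0,0.01],[0,0.46,0]],[0.35,[-0.01,0,0],[0,0.46,0]]]}}

```text
t: 24.72
tool_pos: [0.6032, 0.0614, 0.0791]
tool_rot: [-2.759, -0.145, -1.385]
contact_force: [-0.7, 0.6, 0.6]
opening: 0.0304
grip_force: 0.0
```

```bash
python3 push.py .036 .078 55 12 .35
```

```text
{'t': 24.73, 'pos': [0.6032, 0.0614, 0.0791], 'phi': np.float64(-83.87), 'z': [0.797, 0.088, -0.597], 'F': [-0.7, 0.6, 0.6], 'op': 0.0304} [-0.1  -0.21  2.35  1.12  0.19  0.33]
oven xy -0.0456 -0.0001
[[0.35,[0.08,0.0,0.11],[0.0,0.02,0.0]],[0.35,[0.08,0.01,0.11],[-0.01,0.01,0.0]],[0.35,[0.08,0.0,0.11],[0.0,0.02,0.0]],[0.35,[0.08,0.0,0.11],[-0.01,0.02,0.0]],[0.35,[0.08,0.0,0.11],[0.0,0.02,0.0]],[0.35,[0.07,0.01,0.11],[0.0,0.01,0.0]],[0.35,[0.08,0.0,0.12],[-0.01,0.02,0.0]],[0.35,[0.08,0.0,0.11],[0.0,0.02,0.0]]]
[[0.35,[0.08,0.01,0.11],[-0.01,0.02,0.0]],[0.35,[0.07,0.0,0.11],[0.0,0.01,0.0]],[0.35,[0.08,0.0,0.11],[0.0,0.02,0.0]],[0.35,[0.08,0.0,0.11],[-0.01,0.02,0.0]]]
end [0.6843 0.0684 0.0782]
```

```bash
python3 push.py .031 .079 48 10 .35
```

```text
{'t': 24.73, 'pos': [0.6032, 0.0614, 0.0791], 'phi': np.float64(-83.87), 'z': [0.797, 0.088, -0.597], 'F': [-0.7, 0.6, 0.6], 'op': 0.0304} [-0.1  -0.21  2.35  1.12  0.19  0.33]
oven xy -0.0456 -0.0001
[[0.35,[0.09,0.0,0.12],[0.0,-0.07,0.0]],[0.35,[0.09,0.01,0.13],[-0.01,-0.06,0.0]],[0.35,[0.1,0.0,0.12],[0.0,-0.07,0.0]],[0.35,[0.09,0.0,0.12],[-0.01,-0.07,0.0]],[0.35,[0.1,0.01,0.12],[0.0,-0.06,0.0]],[0.35,[0.09,0.0,0.11],[-0.01,-0.07,0.0]],[0.35,[0.1,0.0,0.12],[0.0,-0.07,0.0]],[0.35,[0.1,0.01,0.12],[-0.01,-0.06,0.01]]]
[[0.35,[0.1,0.0,0.12],[0.0,-0.07,0.0]],[0.35,[0.1,0.0,0.11],[-0.01,-0.07,0.0]]]
end [0.6794 0.0679 0.0789]
```

Call:
{"api": "play_rows", "payload": {"series": [[0.35,[0.09,0,0.12],[0,-0.1,0]],[0.35,[0.09,0.01,0.12],[0,-0.1,0]],[0.35,[0.1,0,0.12],[0,-0.08,0]],[0.35,[0.1,0,0.12],[0,-0.07,0]],[0.35,[0.1,0.01,0.12],[0,-0.06,0]]]}}

```text
t: 25.35
tool_pos: [0.6416, 0.065, 0.0789]
tool_rot: [-2.8, -0.149, -1.303]
contact_force: [-1.4, -0.5, -1.0]
opening: 0.0298
grip_force: 0.8
```

```bash
python3 push.py .031 .079 48 6 .35
```

```text
{'t': 25.35, 'pos': [0.6416, 0.065, 0.0789], 'phi': np.float64(-83.8), 'z': [0.761, 0.085, -0.644], 'F': [-1.4, -0.5, -1.0], 'op': 0.0298} [-0.08 -0.1   2.23  0.77  0.21  0.7 ]
oven xy -0.007 -0.0004
[[0.35,[0.08,0.0,0.1],[-0.01,-0.04,0.0]],[0.35,[0.08,0.01,0.09],[-0.01,-0.04,0.0]],[0.35,[0.09,0.0,0.1],[-0.01,-0.04,0.0]],[0.35,[0.08,0.01,0.09],[-0.01,-0.04,0.01]],[0.35,[0.08,0.0,0.1],[-0.01,-0.04,0.0]],[0.35,[0.09,0.0,0.09],[-0.01,-0.04,0.0]]]
end [0.6794 0.068  0.0792]
```

Pushing works at about 1.5 N. I push on to the end point, then take a top picture.

Call:
{"api": "play_rows", "payload": {"series": [[0.35,[0.08,0,0.1],[0,-0.04,0]],[0.35,[0.08,0.01,0.1],[0,-0.04,0]],[0.35,[0.08,0,0.1],[0,-0.04,0]],[0.35,[0.08,0.01,0.1],[0,-0.04,0]],[0.35,[0.08,0,0.1],[0,-0.04,0]],[0.35,[0.08,0,0.09],[0,-0.04,0]],[0.35,[0,0,0],[0,0,0]]]}}

```text
t: 26.22
tool_pos: [0.6794, 0.0682, 0.0778]
tool_rot: [-2.823, -0.15, -1.257]
contact_force: [-0.5, 0.3, 1.2]
opening: 0.0297
grip_force: 0.0
```

```bash
python3 - <<'E'
from h import *
from station import imaging
a=imaging.get_image("top"); b=imaging.get_image("scene")
r=lambda im,x,y,w,h,s:cv2.resize(im[y:y+h,x:x+w],None,fx=s,fy=s,interpolation=cv2.INTER_CUBIC)
cv2.imwrite("pics/c3.png",np.hstack([r(a["color"],200,60,160,160,2.5),r(b["color"],270,200,160,160,2.5)]))
E
python3 push.py -.05 .083 48 8 .35
```

```text
{'t': 26.32, 'pos': [0.6788, 0.0682, 0.0774], 'phi': np.float64(-83.79), 'z': [0.738, 0.083, -0.669], 'F': [-0.2, 0.1, -0.3], 'op': 0.03} [-0.06 -0.    2.12  0.6   0.23  0.87]
oven xy 0.0304 -0.001
[[0.35,[-0.12,0.0,-0.16],[-0.01,0.0,0.0]],[0.35,[-0.13,0.0,-0.16],[-0.01,0.0,0.0]],[0.35,[-0.12,0.0,-0.16],[0.0,0.0,0.0]],[0.35,[-0.13,0.0,-0.15],[-0.01,0.0,0.01]],[0.35,[-0.12,0.0,-0.16],[-0.01,0.0,0.0]],[0.35,[-0.12,0.0,-0.16],[-0.01,0.0,0.0]],[0.35,[-0.13,0.0,-0.16],[0.0,0.0,0.0]],[0.35,[-0.12,0.0,-0.16],[-0.01,0.0,0.0]]]
end [0.5989 0.0597 0.0831]
```

View pics/c3.png

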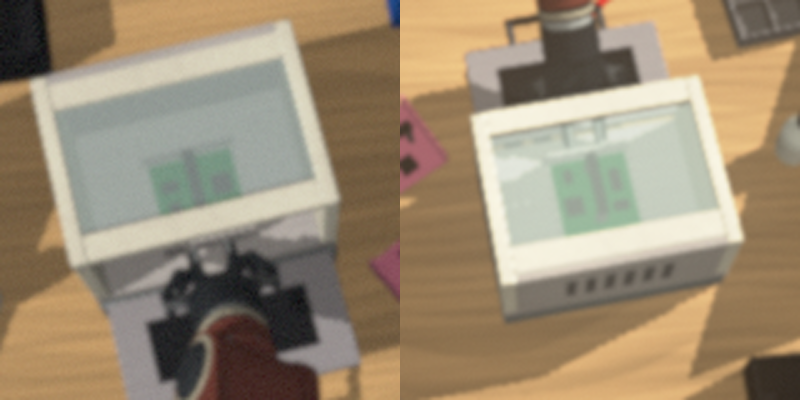

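The carrier stands straight inside: at top it shows through the roof around (195,180), with its near flange about 38 mm behind the hinge line. I back out and go to the bar.

Call:
{"api": "play_rows", "payload": {"series": [[0.35,[-0.13,0,-0.16],[0,0,0]],[0.35,[-0.13,0,-0.17],[0,0,0]],[0.35,[-0.13,0,-0.17],[0,0,0]],[0.35,[-0.13,0,-0.17],[0,0,0]],[0.35,[-0.16,0,-0.22],[0,0,0]],[0.35,[-0.16,0,-0.22],[0,0,0]],[0.35,[-0.16,0,-0.22],[0,0,0]],[0.35,[-0.1,0,-0.3],[0,-0.5,0]]]}}

```text
t: 27.32
tool_pos: [0.5791, 0.0575, 0.0888]
tool_rot: [-2.871, -0.152, -1.15]
contact_force: [1.2, 0.5, 0.4]
opening: 0.0301
grip_force: 0.0
```

```bash
python3 - <<'E'
from h import *
from station import ctrl
print(tilts(ctrl.get_obs()))
s=plan([.50,.05,.17],-84.2,0,6,grip=.3)
s=plan([.464,.049,.17],5.8,0,12,start=s,grip=.3)
E
```

```text
{'t': 27.32, 'pos': [0.5791, 0.0575, 0.0888], 'phi': np.float64(-83.83), 'z': [0.686, 0.078, -0.723], 'F': [1.2, 0.5, 0.4], 'op': 0.0301}
[[0.3,[0.0,0.0,-0.38],[-0.01,-0.91,0.0]],[0.3,[-0.06,-0.01,-0.37],[-0.01,-0.91,0.01]],[0.3,[-0.1,0.0,-0.37],[-0.01,-0.91,0.0]],[0.3,[-0.14,-0.01,-0.35],[-0.01,-0.91,0.01]],[0.3,[-0.19,0.0,-0.33],[0.0,-0.91,0.0]],[0.3,[-0.23,0.0,-0.3],[-0.01,-0.91,0.01]]]
end [0.5    0.0499 0.17  ]
[[0.3,[-0.06,0.0,0.0],[0.0,0.0,-0.94]],[0.3,[-0.06,-0.02,0.0],[0.0,0.0,-0.94]],[0.3,[-0.05,-0.02,0.0],[0.0,0.0,-0.93]],[0.3,[-0.06,-0.02,0.0],[0.0,0.0,-0.94]],[0.3,[-0.05,-0.04,0.0],[0.0,0.0,-0.94]],[0.3,[-0.04,-0.04,0.0],[0.0,0.0,-0.94]],[0.3,[-0.04,-0.04,0.0],[0.0,0.0,-0.93]],[0.3,[-0.03,-0.05,0.0],[0.0,0.0,-0.94]]]
[[0.3,[-0.03,-0.06,0.0],[0.0,0.0,-0.94]],[0.3,[-0.02,-0.06,0.0],[0.0,0.0,-0.94]],[0.3,[-0.01,-0.05,0.0],[0.0,0.0,-0.93]],[0.3,[0.0,-0.06,0.0],[0.0,0.0,-0.94]]]
end [0.4642 0.0492 0.17  ]
```

Call:
{"api": "play_rows", "payload": {"series": [[0.3,[0,0,-0.38],[0,-0.91,0]],[0.3,[-0.06,0,-0.37],[0,-0.91,0]],[0.3,[-0.1,0,-0.37],[0,-0.91,0]],[0.3,[-0.14,0,-0.35],[0,-0.91,0]],[0.3,[-0.19,0,-0.33],[0,-0.91,0]],[0.3,[-0.23,0,-0.3],[0,-0.91,0]]]}}

```text
t: 28.08
tool_pos: [0.5018, 0.0484, 0.1731]
tool_rot: [-3.133, -0.17, -0.004]
contact_force: [0.8, 0.7, -0.6]
opening: 0.0258
grip_force: 0.0
```

Call:
{"api": "play_rows", "payload": {"series": [[0.3,[-0.06,0,0],[0,0,-0.94]],[0.3,[-0.06,-0.02,0],[0,0,-0.94]],[0.3,[-0.05,-0.02,0],[0,0,-0.93]],[0.3,[-0.06,-0.02,0],[0,0,-0.94]],[0.3,[-0.05,-0.04,0],[0,0,-0.94]],[0.3,[-0.04,-0.04,0],[0,0,-0.94]],[0.3,[-0.04,-0.04,0],[0,0,-0.93]],[0.3,[-0.03,-0.05,0],[0,0,-0.94]]]}}

```text
t: 29.08
tool_pos: [0.4782, 0.0478, 0.1719]
tool_rot: [-2.627, -1.721, -0.012]
contact_force: [0.2, 0.1, 0.4]
opening: 0.0256
grip_force: 0.0
```

```bash
python3 - <<'E'
from h import *
from station import ctrl
print(tilts(ctrl.get_obs()))
s=plan([.464,.049,.14],5.8,0,5,grip=.3)
s=plan([.464,.049,.025],5.8,0,6,start=s,grip=.3)
E
```

```text
{'t': 29.07, 'pos': [0.4782, 0.0478, 0.1719], 'phi': np.float64(-23.55), 'z': [0.005, 0.005, -1.0], 'F': [0.2, 0.1, 0.4], 'op': 0.0256}
[[0.3,[-0.02,-0.05,0.13],[0.01,-0.01,-0.73]],[0.3,[-0.01,-0.06,0.12],[0.0,-0.01,-0.74]],[0.3,[-0.01,-0.06,0.13],[0.01,-0.01,-0.73]],[0.3,[0.0,-0.05,0.13],[0.01,0.0,-0.74]],[0.3,[0.0,-0.06,0.13],[0.0,-0.01,-0.73]]]
end [0.4641 0.0488 0.1398]
[[0.3,[0.0,0.0,0.38],[0.0,0.0,0.0]],[0.3,[0.0,0.0,0.39],[0.0,0.0,0.0]],[0.3,[0.0,0.0,0.38],[0.0,0.0,0.0]],[0.3,[0.0,0.0,0.38],[0.0,0.0,0.0]],[0.3,[0.0,0.0,0.38],[0.0,0.0,0.0]],[0.3,[0.0,0.0,0.39],[0.0,0.0,0.0]]]
end [0.4641 0.0488 0.0248]
```

Call:
{"api": "play_rows", "payload": {"series": [[0.3,[-0.02,-0.05,0.13],[0.01,-0.01,-0.73]],[0.3,[-0.01,-0.06,0.12],[0.01,-0.01,-0.74]],[0.3,[-0.01,-0.06,0.13],[0,-0.01,-0.73]],[0.3,[0,-0.05,0.13],[0,0,-0.74]],[0.3,[0,-0.06,0.13],[0,0,-0.73]],[0.3,[0,0,0],[0,0,0]]]}}

```text
t: 29.82
tool_pos: [0.4638, 0.0489, 0.1392]
tool_rot: [-2.112, -2.325, -0.003]
contact_force: [0.0, 0.4, 0.1]
opening: 0.0254
grip_force: 0.0
```

```bash
python3 - <<'E'
from h import *
wrist('w4')
s=plan([.464,.048,.026],5.8,0,8,grip=.3)
# predicted bar middle and ends in the wrist image
d=cam('w4'); f=np.array([np.cos(np.radians(5.8)),np.sin(np.radians(5.8)),0]); n=np.array([-f[1],f[0],0])
m=np.array([.4638,.048,.045]); print(proj(d,[m-n*.065,m,m+n*.065])*1.25)
E
```

```text
{'t': 29.82, 'pos': [0.4638, 0.0489, 0.1392], 'phi': np.float64(5.49), 'z': [0.0, 0.002, -1.0], 'F': [0.0, 0.4, 0.1], 'op': 0.0254}
[[0.3,[0.0,0.0,0.28],[0.0,0.0,-0.01]],[0.3,[-0.01,0.0,0.29],[0.0,0.0,0.0]],[0.3,[0.0,0.0,0.28],[0.0,0.0,-0.01]],[0.3,[0.0,-0.01,0.29],[0.01,-0.01,0.0]],[0.3,[0.0,0.0,0.28],[0.0,0.0,-0.01]],[0.3,[-0.01,0.0,0.29],[0.0,0.0,0.0]],[0.3,[0.0,0.0,0.28],[0.0,0.0,-0.01]],[0.3,[0.0,0.0,0.29],[0.0,0.0,0.0]]]
end [0.464  0.048  0.0258]
[[392.11591257 340.50865182]
 [391.576781   249.2704814 ]
 [390.94378443 142.14737291]]
```

View pics/w4.png

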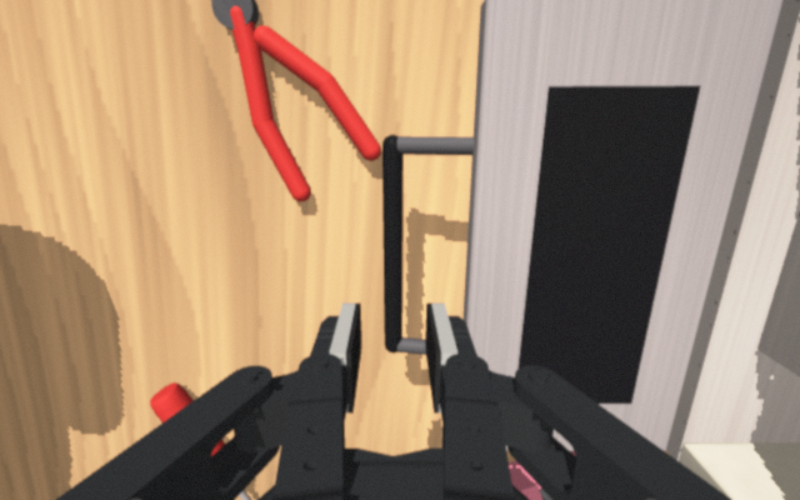

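The bar is centred between the fingers at (393,145–345), as predicted, and the cutters are well clear at (375,152). I go down and pinch.

Call:
{"api": "play_rows", "payload": {"series": [[0.3,[0,0,0.28],[0,0,-0.01]],[0.3,[0,0,0.29],[0,0,-0.01]],[0.3,[0,0,0.28],[0,0,-0.01]],[0.3,[0,0,0.29],[0,0,0]],[0.3,[0,0,0.28],[0,0,0]],[0.3,[0,0,0.29],[0,0,0]],[0.3,[0,0,0.28],[0,0,0]],[0.3,[0,0,0.26],[0,0,0]]]}}

```text
t: 30.88
tool_pos: [0.4649, 0.0491, 0.0264]
tool_rot: [-2.106, -2.331, -0.004]
contact_force: [-0.5, -0.1, 0.6]
opening: 0.0261
grip_force: 0.0
```

Call:
{"api": "play_rows", "payload": {"series": [[0,[0,0,0],[0,0,0]],[0,[0,0,0],[0,0,0]],[0,[0,0,0],[0,0,0]],[0,[0,0,0],[0,0,0]]], "force": 35}}

```text
t: 31.38
tool_pos: [0.4634, 0.0492, 0.0266]
tool_rot: [-2.104, -2.329, -0.0]
contact_force: [-5.7, 0.2, -4.7]
opening: 0.0104
grip_force: 34.0
```

```bash
python3 - <<'E'
from h import *
from station import ctrl
o=ctrl.get_obs(); print(tilts(o),o["grip_force"])
p=o["tool_pos"]; door((.6482,.0661+p[1]-.0474),1.571,0.0,40,p,zoff=p[2]-.045)
E
```

```text
{'t': 31.38, 'pos': [0.4634, 0.0492, 0.0266], 'phi': np.float64(5.81), 'z': [-0.002, 0.002, -1.0], 'F': [-5.7, 0.2, -4.7], 'op': 0.0104} 34.02381420135498
[[0,[0.0,0.01,-0.14],[0,0,0]],[0,[0.0,-0.01,-0.15],[0,0,0]],[0,[0.0,0.0,-0.15],[0,0,0]],[0,[0.0,0.01,-0.14],[0,0,0]],[0,[0.0,0.02,-0.15],[0,0,0]],[0,[0.0,0.02,-0.14],[0,0,0]],[0,[0.0,0.02,-0.14],[0,0,0]],[0,[0.0,0.03,-0.15],[0,0,0]]]
[[0,[0.0,0.04,-0.14],[0,0,0]],[0,[0.0,0.04,-0.14],[0,0,0]],[0,[0.0,0.05,-0.14],[0,0,0]],[0,[0.0,0.05,-0.13],[0,0,0]],[0,[0.0,0.06,-0.14],[0,0,0]],[0,[0.0,0.06,-0.13],[0,0,0]],[0,[0.0,0.07,-0.13],[0,0,0]],[0,[0.0,0.07,-0.12],[0,0,0]]]
[[0,[0.0,0.08,-0.12],[0,0,0]],[0,[0.0,0.09,-0.12],[0,0,0]],[0,[0.0,0.08,-0.12],[0,0,0]],[0,[0.0,0.1,-0.11],[0,0,0]],[0,[0.0,0.09,-0.11],[0,0,0]],[0,[0.0,0.1,-0.11],[0,0,0]],[0,[0.0,0.11,-0.1],[0,0,0]],[0,[0.0,0.11,-0.1],[0,0,0]]]
[[0,[0.0,0.11,-0.09],[0,0,0]],[0,[0.0,0.11,-0.09],[0,0,0]],[0,[0.0,0.12,-0.08],[0,0,0]],[0,[0.0,0.13,-0.08],[0,0,0]],[0,[0.0,0.12,-0.07],[0,0,0]],[0,[0.0,0.13,-0.07],[0,0,0]],[0,[0.0,0.13,-0.07],[0,0,0]],[0,[0.0,0.14,-0.06],[0,0,0]]]
[[0,[0.0,0.13,-0.05],[0,0,0]],[0,[0.0,0.14,-0.05],[0,0,0]],[0,[0.0,0.14,-0.04],[0,0,0]],[0,[0.0,0.14,-0.04],[0,0,0]],[0,[0.0,0.14,-0.03],[0,0,0]],[0,[0.0,0.14,-0.02],[0,0,0]],[0,[0.0,0.15,-0.03],[0,0,0]],[0,[0.0,0.14,-0.01],[0,0,0]]]
end [0.6331 0.0664 0.2266]
```

Call:
{"api": "play_rows", "payload": {"series": [[0,[0,0,-0.12],[0,0,0]],[0,[0,0,-0.15],[0,0,0]],[0,[0,0,-0.15],[0,0,0]],[0,[0,0.01,-0.14],[0,0,0]],[0,[0,0.02,-0.15],[0,0,0]],[0,[0,0.02,-0.14],[0,0,0]],[0,[0,0.02,-0.14],[0,0,0]],[0,[0,0.03,-0.15],[0,0,0]]]}}

```text
t: 32.38
tool_pos: [0.4676, 0.0496, 0.0839]
tool_rot: [-2.103, -2.328, 0.002]
contact_force: [-8.1, 0.2, -3.4]
opening: 0.0107
grip_force: 34.1
```

Call:
{"api": "play_rows", "payload": {"series": [[0,[0,0.04,-0.14],[0,0,0]],[0,[0,0.04,-0.14],[0,0,0]],[0,[0,0.05,-0.14],[0,0,0]],[0,[0,0.05,-0.13],[0,0,0]],[0,[0,0.06,-0.14],[0,0,0]],[0,[0,0.06,-0.13],[0,0,0]],[0,[0,0.07,-0.13],[0,0,0]],[0,[0,0.07,-0.12],[0,0,0]]]}}

```text
t: 33.38
tool_pos: [0.4885, 0.0517, 0.1381]
tool_rot: [-2.101, -2.326, 0.006]
contact_force: [-16.8, -1.4, 2.8]
opening: 0.0102
grip_force: 34.1
```

Call:
{"api": "play_rows", "payload": {"series": [[0,[0,0.08,-0.12],[0,0,0]],[0,[0,0.09,-0.12],[0,0,0]],[0,[0,0.08,-0.12],[0,0,0]],[0,[0,0.1,-0.11],[0,0,0]],[0,[0,0.09,-0.11],[0,0,0]],[0,[0,0.1,-0.11],[0,0,0]],[0,[0,0.11,-0.1],[0,0,0]],[0,[0,0.11,-0.1],[0,0,0]]]}}

```text
t: 34.38
tool_pos: [0.5274, 0.0555, 0.1865]
tool_rot: [-2.103, -2.328, 0.003]
contact_force: [-19.0, -0.6, 14.4]
opening: 0.0105
grip_force: 34.1
```

```bash
python3 - <<'E'
from h import *
from station import ctrl
o=ctrl.get_obs(); print(tilts(o),o["grip_force"])
p=o["tool_pos"]; th=np.arcsin((.6482-p[0])/.995/RB)-BETA; zo=p[2]-.06-RB*np.cos(th+BETA); print("theta",th,"zoff",zo)
door((.6482,p[1]+(.6482-p[0])*.1016),th,0.0,16,p,zoff=zo)
E
```

```text
{'t': 34.38, 'pos': [0.5274, 0.0555, 0.1865], 'phi': np.float64(5.83), 'z': [-0.004, 0.001, -1.0], 'F': [-19.0, -0.6, 14.4], 'op': 0.0105} 34.1139954328537
theta 0.6323012113778983 zoff -0.013860665316256487
[[0,[0.0,0.11,-0.09],[0,0,0]],[0,[0.0,0.12,-0.09],[0,0,0]],[0,[0.0,0.12,-0.09],[0,0,0]],[0,[0.0,0.12,-0.08],[0,0,0]],[0,[0.0,0.13,-0.07],[0,0,0]],[0,[0.0,0.13,-0.07],[0,0,0]],[0,[0.0,0.13,-0.07],[0,0,0]],[0,[0.0,0.13,-0.06],[0,0,0]]]
[[0,[0.0,0.14,-0.05],[0,0,0]],[0,[0.0,0.14,-0.05],[0,0,0]],[0,[0.0,0.14,-0.04],[0,0,0]],[0,[0.0,0.14,-0.04],[0,0,0]],[0,[0.0,0.14,-0.03],[0,0,0]],[0,[0.0,0.15,-0.03],[0,0,0]],[0,[0.0,0.14,-0.02],[0,0,0]],[0,[0.0,0.15,-0.01],[0,0,0]]]
end [0.6333 0.0662 0.231 ]
```

Call:
{"api": "play_rows", "payload": {"series": [[0,[0,0.08,-0.12],[0,0,0]],[0,[0,0.1,-0.12],[0,0,0]],[0,[0,0.12,-0.1],[0,0,0]],[0,[0,0.12,-0.09],[0,0,0]],[0,[0,0.12,-0.08],[0,0,0]],[0,[0,0.13,-0.07],[0,0,0]],[0,[0,0.13,-0.07],[0,0,0]],[0,[0,0.13,-0.06],[0,0,0]]]}}

```text
t: 35.38
tool_pos: [0.5761, 0.0603, 0.2187]
tool_rot: [-2.106, -2.331, -0.004]
contact_force: [-5.3, 1.4, -0.9]
opening: 0.0103
grip_force: 34.1
```

```bash
python3 - <<'E'
from h import *
from station import ctrl
o=ctrl.get_obs(); print(tilts(o),o["grip_force"])
p=o["tool_pos"]; th=np.arcsin((.6482-p[0])/.995/RB)-BETA; print("theta",th)
E
```

```text
{'t': 35.38, 'pos': [0.5761, 0.0603, 0.2187], 'phi': np.float64(5.82), 'z': [0.002, 0.002, -1.0], 'F': [-5.3, 1.4, -0.9], 'op': 0.0103} 34.06719088554382
theta 0.32040553597747334
```

Call:
{"api": "play_rows", "payload": {"series": [[0,[0,0.14,-0.05],[0,0,0]],[0,[0,0.14,-0.05],[0,0,0]],[0,[0,0.14,-0.05],[0,0,0]],[0,[0,0.14,-0.04],[0,0,0]],[0,[0,0.14,-0.03],[0,0,0]],[0,[0,0.12,-0.03],[0,0,0]],[0,[0,0.1,-0.02],[0,0,0]],[0,[0,0.07,-0.01],[0,0,0]]]}}

```text
t: 36.38
tool_pos: [0.6256, 0.0652, 0.2334]
tool_rot: [2.105, 2.331, 0.006]
contact_force: [-4.7, 1.3, 3.8]
opening: 0.0107
grip_force: 34.5
```

Call:
{"api": "play_rows", "payload": {"series": [[0,[0,0.05,-0.01],[0,0,0]],[0,[0,0.04,0],[0,0,0]],[0,[0,0.04,0],[0,0,0]]]}}

```text
t: 36.75
tool_pos: [0.6319, 0.0658, 0.2342]
tool_rot: [2.105, 2.33, 0.006]
contact_force: [-4.6, 1.7, 6.1]
opening: 0.0106
grip_force: 34.7
```

Call:
{"api": "play_rows", "payload": {"series": [[0,[0,0.03,0],[0,0,0]],[0,[0,0.03,0],[0,0,0]],[0,[0,0.03,0],[0,0,0]]]}}

```text
t: 37.12
tool_pos: [0.6328, 0.0659, 0.234]
tool_rot: [-2.102, -2.327, 0.006]
contact_force: [-22.5, -1.1, 12.6]
opening: 0.0106
grip_force: 36.7
```

Call:
{"api": "play_rows", "payload": {"series": [[0,[0,0.03,0],[0,0,0]],[0,[0,0.03,0],[0,0,0]],[0,[0,0,0],[0,0,0]]]}}

```text
t: 37.5
tool_pos: [0.6329, 0.0659, 0.234]
tool_rot: [-2.098, -2.323, 0.016]
contact_force: [-30.4, -1.2, 17.0]
opening: 0.0103
grip_force: 37.2
```

Call:
{"api": "play_rows", "payload": {"series": [[0.3,[0,0,0],[0,0,0]],[0.3,[0,0,0],[0,0,0]],[0.3,[0,0,0],[0,0,0]],[0.3,[0,0,-0.3],[0,0,0]],[0.3,[0,0,-0.7],[0,0,0]],[0.3,[0,0,-0.8],[0,0,0]],[0.3,[0,-0.7,-0.6],[0,0,0]],[0.3,[0,-0.3,0],[0,0,0]]]}}

```text
t: 38.5
tool_pos: [0.5895, 0.0611, 0.3578]
tool_rot: [2.102, 2.326, 0.013]
contact_force: [-1.2, -0.7, -0.1]
opening: 0.0258
grip_force: 0.0
```

```bash
python3 - <<'E'
from h import *
wrist('w5')
d=cam('w5'); f=np.array([np.cos(np.radians(5.8)),np.sin(np.radians(5.8)),0]); n=np.array([-f[1],f[0],0])
E
```

```text
{'t': 38.5, 'pos': [0.5895, 0.0611, 0.3578], 'phi': np.float64(5.81), 'z': [0.01, 0.002, -1.0], 'F': [-1.2, -0.7, -0.1], 'op': 0.0258}
```

View pics/w5.png

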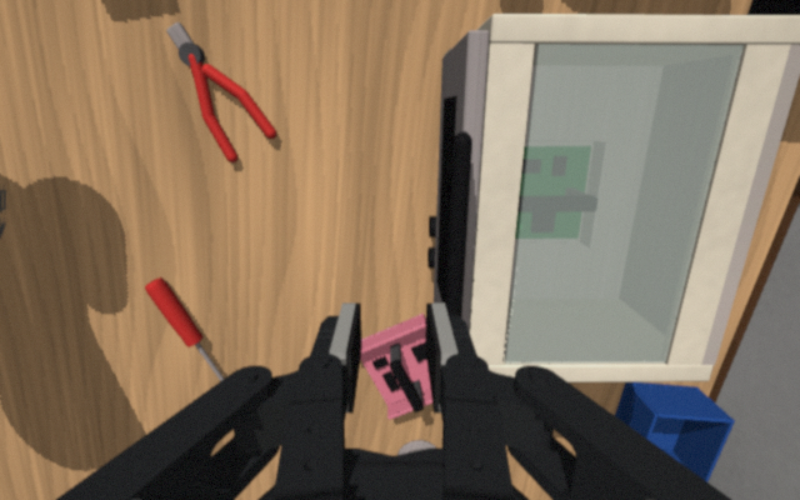

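The door's edge lies flush along the roof front at x≈480, with no gap. The carrier is straight inside at (560,190), and the cutters, screwdriver and pink look-alike are unmoved. I hand in.

```bash
python3 -c "
from station import ctrl
print(ctrl.finish_job())"
```

```text
the job is handed in; nothing more can be done
None
```

The job is handed in at about 38.5 s: I opened the door flat, slid the carrier upright onto the chamber floor, shut the door against its stop (about 35 N at the bar), and saw no bystander moved in the last picture.

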